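Set up the four-place magnetic stirrer

ROBOT

A 6-joint arm with a two-finger parallel gripper is mounted at the origin on the work surface. World frame = base frame: x ahead of the robot, y to its left, z up, the work surface at z = 0. Lengths are in mm, angles in degrees, forces in N, time in s.
With the tool pointing down it reaches from about 350 to 850 mm from the base axis. Payload 8.1 kg.
Tool frame: the origin (TCP) lies midway between the tips of the shut fingers; the grasp point (between the pads) lies 19 mm behind it (r.grip_point_offset is the distance from the TCP to the grasp point, in mm); z points along the fingers, y is the line along which they close (so a half turn about z gives the same grasp; the last joint's range is limited). The gripper opens to 85 mm and grips with 20 to 120 N. Pads are 22 mm wide; open, the fingers measure 114 mm over their backs; the gripper's body (76 mm by 85 mm) begins 54 mm behind the grasp point. The pads swing forward as they close: fully open they stand 13 mm farther back than shut.
Start: joints at [62.544, 7.471, 85.268, -0, 87.261, -4.893], TCP at [230.2, 554.088, 231.292] pointing down, gripper open.
Joint ranges: [-169.43, 169.43], [-51.17, 129.36], [1.28, 143.12], [-76.62, 256.62], [0, 156.53], [-152.29, 152.29]. Speed limits (degrees/s): [136.94, 136.94, 159.86, 180, 180, 180].

INTERFACE

Orientations are given as [roll, pitch, yaw] about the fixed x, y, z axes, in that order (R = Rz(yaw) Ry(pitch) Rx(roll)).
In Python, from bench import r gives the robot as it stands.
- The arm moves only by the shell command python3 -m inch 'ROWS' [FORCE]. ROWS is JSON, one flat list of numbers, 7 for each row, row after row: the shift along the world's x, y, z in m, then the turn, a rotation vector about the world's x, y, z in degrees, then the closure in counts, from 0 (fully open) to 255 (shut). A call has 1 to 10 rows; each row shifts and turns the commanded pose from where the row before left it; what a row does not reach is not made up. A row lasts 1/10 s, in which the tool goes at most 50 mm and 8.59 degrees, less where a joint would pass 70% of its speed; a pose out of reach is approached as far as the arm can. A call with a gripper value outside its range is refused whole. The fingers move at their own pace and stop on an object; FORCE is the grip in N (left out, the last holds). Time passes only in rows, so rows that do not move let the fingers close. It gives the time, the measured TCP pose, the force and the opening at its end, in the units of the state.
- r.sense(): the state, without advancing time (a new reading comes with each control period).
- r.snapshot(name): name is "scene" or "top" or "wrist"; returns (picture, depth): 480x640x3 uint8, red, green, blue; 480x640 float32, mm along the optical axis (not along the pixel's ray), 0 where there is no reading.
- r.get_calibration(name): a dict with "fovy" (degrees; the focal length in pixels is half the picture's height over the tangent of half this angle, whatever the lens; pixels are square), "cx", "cy" (the principal point, pixels), "position" and "rotation" of the camera in the world; the wrist camera has in their place "tool_from_camera" (4x4, takes a point from camera to tool coordinates, whose origin is the TCP and whose axes are the flange's). Camera axes: x right, y up, looking along -z (the intrinsics and any distortion apply to the point x, -y, -z); pixel columns grow to the right and rows downward; lengths in mm; the calibration is good to about 2 mm. The wrist camera is an equidistant fisheye: a pixel r from the principal point sees the ray r / f radians off the axis. A picture is of the moment at which its call begins: read the wrist's pose just before it. get_calibration takes no time and is no camera call.
- r.hand_in(): hands the job in, once; it reports no verdict.
The state is a dict: "time": time; "joint_pos": joint angles; "qd": joint speeds; "joint_efforts": joint torques, N m; "tool_pos": TCP position; "tcp_rot": TCP orientation; "ft_force": force on the tool from outside, world axes, zero at the start; "wrist_torque": the same for the moment, N m; "finger_gap": finger opening in mm.
Only numpy, scipy, OpenCV 4.12 (cv2) and the standard library are available. Lean on these libraries where they do the work, as an engineer would, in place of code of your own. Each camera call takes 0.05 s, during which the arm holds its last target. There are 200 camera calls.

TASK

Get the stirrer ready for a mixing run: stand every clean beaker from the drying mat upright in the middle of a stirring place of its own, and lay one 40 mm stir bar (the middle of the three lengths in the black tray) flat inside each beaker, leaving all other bars in the tray. Only when every beaker is loaded, turn the speed knob clockwise from off to the green mark. Leave the bottle, the tip box and the tube rack where they are.

Things in the scene. Friction and masses are not known exactly. Their poses are not given: they have to be found in the camera images.
- beaker1: clear plastic beaker, open at the top, 66 mm across at the rim (64 mm at the foot), 65 mm high, walls 3 mm, bore 58 mm; origin at the centre of its underside, z up; inner floor 4 mm above the origin. About 60 g, light and easily knocked. May be absent.
- beaker2: clear plastic beaker, open at the top, 66 mm across at the rim (64 mm at the foot), 65 mm high, walls 3 mm, bore 58 mm; origin at the centre of its underside, z up; inner floor 4 mm above the origin. About 60 g, light and easily knocked. May be absent.
- beaker3: clear plastic beaker, open at the top, 66 mm across at the rim (64 mm at the foot), 65 mm high, walls 3 mm, bore 58 mm; origin at the centre of its underside, z up; inner floor 4 mm above the origin. About 60 g, light and easily knocked. May be absent.
- beaker4: clear plastic beaker, open at the top, 66 mm across at the rim (64 mm at the foot), 65 mm high, walls 3 mm, bore 58 mm; origin at the centre of its underside, z up; inner floor 4 mm above the origin. About 60 g, light and easily knocked. May be absent.
- bar_b1: white octagonal magnetic stir bar, 40 mm long, 10 mm thick; origin at its centre, x along the bar. The right length. Only the length tells the bars apart; magnetism is not simulated.
- bar_b2: white octagonal magnetic stir bar, 40 mm long, 10 mm thick; origin at its centre, x along the bar. The right length. Only the length tells the bars apart; magnetism is not simulated.
- bar_b3: white octagonal magnetic stir bar, 40 mm long, 10 mm thick; origin at its centre, x along the bar. The right length. Only the length tells the bars apart; magnetism is not simulated.
- bar_b4: white octagonal magnetic stir bar, 40 mm long, 10 mm thick; origin at its centre, x along the bar. The right length. Only the length tells the bars apart; magnetism is not simulated.
- bar_a1: white octagonal magnetic stir bar, 30 mm long, 10 mm thick; origin at its centre, x along the bar. Wrong length. Only the length tells the bars apart; magnetism is not simulated.
- bar_a2: white octagonal magnetic stir bar, 30 mm long, 10 mm thick; origin at its centre, x along the bar. Wrong length. Only the length tells the bars apart; magnetism is not simulated.
- bar_c1: white octagonal magnetic stir bar, 50 mm long, 10 mm thick; origin at its centre, x along the bar. Wrong length. Only the length tells the bars apart; magnetism is not simulated.
- bar_c2: white octagonal magnetic stir bar, 50 mm long, 10 mm thick; origin at its centre, x along the bar. Wrong length. Only the length tells the bars apart; magnetism is not simulated.
- stirrer: fixed four-place magnetic stirrer, white, with a dark flat square plate 230 mm wide and 50 mm high; origin on the bench under the centre of the plate; a 78 mm deep control strip (46 mm high) with the speed knob lies on its -x side; body x runs from the strip to the plate, y along the strip, z up
- speed (a joint): blue speed knob, rad, 0 = off (pointer line straight away from the plate, towards the stirrer's -x); grows as it turns clockwise seen from above; stays where it is left; stop at 4.4; the fat green mark of its scale is at 1.2; turns with under 0.1 N m
- speed_grip (a point): on the upright axis of the knob, at the height to grip, 37 mm above the control strip. The knob's grip is an upright bar 14 mm thick and 38 mm long, 32 mm high (top 7 mm above this point); at joint value 0 it lies along the stirrer's x, and this point turns with the knob
- mat: fixed blue drying mat, 240 x 240 mm, 3 mm thick, where the beakers stand at the start; origin under its centre; it may be on either side of the stirrer
- bartray: fixed shallow black tray, 230 (x) by 170 (y) mm outside, rim 14 mm high, walls and floor 3 mm; origin under its centre; the stir bars lie in it about along its y; it is on the other side of the stirrer than the mat
- media: brown bottle with a blue cap, 64 mm across, 150 mm high; not to be disturbed
- tipbox: black and yellow box of pipette tips, 86 x 122 x 55 mm; not to be disturbed
- tuberack: white rack with capped tubes, 50 x 160 x 117 mm; not to be disturbed
- place1 (a point): centre of a stirring place, on the plate's top face, marked by a printed 72 mm dashed ring and a cross (near the strip, +y in the stirrer's frame); places are 110 mm apart; its axes are the stirrer's
- place2 (a point): centre of a stirring place, on the plate's top face, marked by a printed 72 mm dashed ring and a cross (near the strip, -y in the stirrer's frame); places are 110 mm apart; its axes are the stirrer's
- place3 (a point): centre of a stirring place, on the plate's top face, marked by a printed 72 mm dashed ring and a cross (far from the strip, +y in the stirrer's frame); places are 110 mm apart; its axes are the stirrer's
- place4 (a point): centre of a stirring place, on the plate's top face, marked by a printed 72 mm dashed ring and a cross (far from the strip, -y in the stirrer's frame); places are 110 mm apart; its axes are the stirrer's
Not all that is in view belongs to the job. Leave any orange or turquoise look-alike of the beaker2 alone.

How it is judged:
By the outcome, as a careful person would: the job done as asked, in the order asked, and still so for the second after the job is handed in, with the robot touching nothing.
Of beaker1, beaker2, beaker3, beaker4 only 3 to 4 are there at a start; the rules pass over those that are not, and their reading is None.
At some moment in a run one of beaker1, beaker2, beaker3, beaker4 may be knocked a few centimetres aside while the robot is not near it.
It also fails if it takes over 210 s, if anything falls off the work surface, if the arm or the gripper's body presses on something with over 40 N, if the wrist force passes 120 N, or if a joint passes its speed limit or range.

## Working session

There is one attempt and no reset: what is moved stays moved. The work goes in short steps, Python scripts to look and compute and a shell command to move; the robot and the scene stay as the last step left them, time stands still between calls to the robot, and variables do not carry over. Pictures are saved under pics/ and viewed, on a budget of 14 in all, crops included, one or two more only if the job needs it, and the job is handed in when it is done.

```bash
ls; mkdir -p pics
cat > h.py <<'E'
import numpy as np,cv2
from bench import r
def cal(n):
    c=r.get_calibration(n); f=240/np.tan(np.radians(c['fovy'])/2); return c,f
def cloud(n,depth):
    c,f=cal(n); v,u=np.mgrid[0:480,0:640]
    p=np.stack([(u-c['cx'])/f*depth,-(v-c['cy'])/f*depth,-depth],-1)
    return p@np.array(c['rotation']).T+np.array(c['position'])
def pix2w(n,u,v,z):
    c,f=cal(n); d=np.array(c['rotation'])@np.array([(u-c['cx'])/f,-(v-c['cy'])/f,-1]); p=np.array(c['position']); return p+d*(z-p[2])/d[2]
def w2pix(n,P):
    c,f=cal(n); q=(np.array(P)-c['position'])@np.array(c['rotation']); return c['cx']-f*q[0]/q[2], c['cy']+f*q[1]/q[2]
E
python3 - <<'E'
from h import *
for n in('top','scene'):
    p,d=r.snapshot(n); cv2.imwrite(f'pics/{n}0.png',p[:,:,::-1]); np.save(f'{n}d.npy',d); np.save(f'{n}p.npy',p)
    print(n,{k:(np.round(v,3).tolist()) for k,v in r.get_calibration(n).items()})
print(r.get_calibration('wrist'));print(r.sense())
E
```

```text
pics
top {'fovy': 46.171, 'cx': 326.182, 'cy': 251.162, 'position': [393.023, 65.022, 1406.866], 'rotation': [6.542, 0.809, -90.075]}
scene {'fovy': 52.794, 'cx': 328.043, 'cy': 240.498, 'position': [1436.601, -331.048, 788.981], 'rotation': [53.416, -0.656, 66.347]}
{'fovy': 65.70646984690485, 'cx': 322.42639215251296, 'cy': 242.15644838628114, 'tool_from_camera': array([[-2.36115781e-04,  9.47311128e-01,  3.20314800e-01,
         8.19239604e+01],
       [ 9.99999243e-01, -1.63158695e-04,  1.21966781e-03,
         6.65164139e-01],
       [ 1.20766703e-03,  3.20314845e-01, -9.47310372e-01,
        -1.41999129e+02],
       [ 0.00000000e+00,  0.00000000e+00,  0.00000000e+00,
         1.00000000e+00]])}
{'time': 0.1, 'joint_pos': array([ 6.25446630e+01,  7.51006944e+00,  8.53238059e+01, -4.48755450e-04,
        8.72595740e+01, -4.89303253e+00]), 'qd': array([-0.02255115, -0.08776996, -0.14050099,  0.01049504, -0.02071767,
       -0.08132191]), 'joint_efforts': array([ 1.16099051e-03, -5.70957649e+01, -5.01937401e+01, -1.94929630e-04,
        8.20699031e-03,  1.01237968e-04]), 'tool_pos': array([229.96971167, 553.65273042, 230.34938506]), 'tcp_rot': array([-1.79906853e+02, -7.52425780e-03,  1.57437711e+02]), 'ft_force': array([-0.08092348, -0.16403489,  0.30809024]), 'wrist_torque': array([-0.00479536, -0.00366948, -0.03133763]), 'finger_gap': 85.44555823884949}
```

View pics/top0.png

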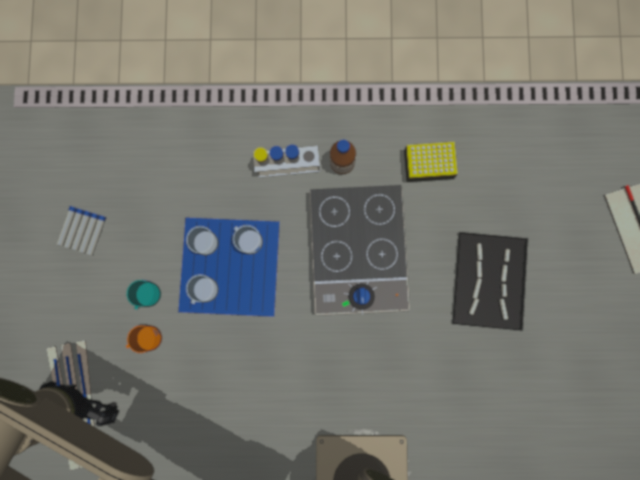

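View pics/scene0.png

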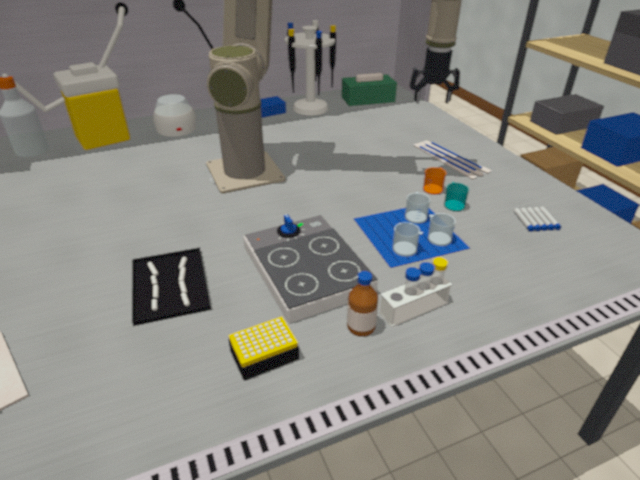

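Top view: three clear beakers at (202,241), (248,240) and (203,289) on the blue mat. The look-alikes, turquoise at (144,293) and orange at (145,338), are off the mat. The stirrer is centred near (358,240) with its knob at (361,296), and the tray at (490,281) holds two columns of 4 bars.

```bash
python3 - <<'E'
import re
s=open('h.py').read()
s=s.replace("import numpy as np,cv2","import numpy as np,cv2\nfrom scipy.spatial.transform import Rotation as Ro")
s=s.replace("c=r.get_calibration(n);","c=dict(r.get_calibration(n));").replace("; return c,f","\n    if 'rotation' in c: c['rotation']=Ro.from_euler('xyz',c['rotation'],degrees=True).as_matrix()\n    return c,f")
open('h.py','w').write(s)
E
cat > m.py <<'E'
from h import *
p,d=np.load('topp.npy'),np.load('topd.npy'); W=cloud('top',d); Z=W[...,2]
print('table z',np.median(Z[380:400,300:310]),'plate',np.median(Z[200:270,350:370]))
# beakers: height map on the mat
m=((Z>35)&(Z<95)).astype(np.uint8); n,l,st,ce=cv2.connectedComponentsWithStats(m)
for i in range(1,n):
    if st[i,4]>60:
        q=W[l==i]; print('blob',st[i],np.round(ce[i]),'xyz med',np.round(np.median(q,0)),'x',np.round([q[:,0].min(),q[:,0].max()]),'y',np.round([q[:,1].min(),q[:,1].max()]))
g=cv2.cvtColor(p,cv2.COLOR_RGB2GRAY)
# plate
pm=np.zeros_like(g); pm[180:320,300:415]=1
hs=cv2.cvtColor(p,cv2.COLOR_RGB2HSV)
mm=((Z>38)&(Z<58)&(pm>0)).astype(np.uint8)
c=max(cv2.findContours(mm,0,2)[0],key=cv2.contourArea); print('stirrer rect',cv2.minAreaRect(c))
dk=((g<75)&(pm>0)).astype(np.uint8); c=max(cv2.findContours(cv2.morphologyEx(dk,3,np.ones((5,5))),0,2)[0],key=cv2.contourArea); R=cv2.minAreaRect(c); print('plate rect',R, [np.round(pix2w('top',*b,50)) for b in cv2.boxPoints(R)])
# bars
bm=np.zeros_like(g); bm[238:325,457:525]=1
b=((g>110)&(bm>0)).astype(np.uint8); n,l,st,ce=cv2.connectedComponentsWithStats(b)
for i in range(1,n):
    print('bar',st[i],np.round(ce[i],1),np.round(pix2w('top',*ce[i],12)))
big=lambda a,y0,y1,x0,x1,k: cv2.resize(a[y0:y1,x0:x1,::-1],None,fx=k,fy=k,interpolation=3)
A=big(p,210,325,175,285,5); B=big(p,228,333,450,530,5); C=np.zeros((600,800,3),np.uint8)
A=cv2.resize(A,(400,418));C[:418,:400]=A;B=cv2.resize(B,(400,525));C[:525,400:]=B; cv2.imwrite('pics/crop1.png',C)
E
python3 m.py
```

```text
table z 0.07012704593330454 plate 49.62384099190956
blob [ 406  142   52   38 1710] [431. 160.] xyz med [ 772. -175.   51.] x [728. 820.] y [-238. -114.]
blob [254 146  66  28 898] [290. 161.] xyz med [767. 163.  60.] x [745. 810.] y [101. 261.]
blob [330 152  27  20 202] [342. 165.] xyz med [755.  45.  72.] x [748. 783.] y [11. 74.]
blob [  310   185   100   131 11881] [359. 250.] xyz med [551.   5.  49.] x [395. 713.] y [-116.  124.]
blob [233 225  29  29 243] [246. 238.] xyz med [582. 281.  63.] x [545. 611.] y [243. 309.]
blob [187 226  30  29 277] [201. 240.] xyz med [576. 390.  62.] x [540. 609.] y [355. 421.]
blob [187 275  30  29 277] [200. 289.] xyz med [457. 394.  61.] x [423. 491.] y [352. 418.]
blob [127 280  31  30 320] [141. 294.] xyz med [446. 537.  57.] x [410. 479.] y [496. 563.]
blob [126 325  33  28 337] [141. 339.] xyz med [337. 533.  56.] x [307. 372.] y [490. 558.]
blob [334 455  57  25 350] [360. 464.] xyz med [60. 10. 66.] x [18. 69.] y [-62.  67.]
stirrer rect ((359.0785827636719, 250.3620147705078), (127.40949249267578, 95.08206939697266), 87.20729064941406)
plate rect ((360.5, 296.0), (24.0, 25.0), 90.0) [array([469.,  32.,  50.]), array([469., -29.,  50.]), array([411., -28.,  50.]), array([411.,  32.,  50.])]
bar [478 244   4  16  60] [479.5 251.5] [ 551. -296.   12.]
bar [505 249   5  12  47] [506.9 254.7] [ 543. -364.   12.]
bar [470 261  12  53 222] [476.6 287.6] [ 461. -286.   12.]
bar [502 265   5  16  63] [504.1 272.9] [ 498. -355.   12.]
bar [503 284   4  13  42] [504.3 290.2] [ 455. -354.   12.]
bar [501 299   7  20  79] [503.8 309.1] [ 409. -351.   12.]
bar [524 318   1   5   5] [524. 320.] [ 382. -399.   12.]
```

View pics/crop1.png

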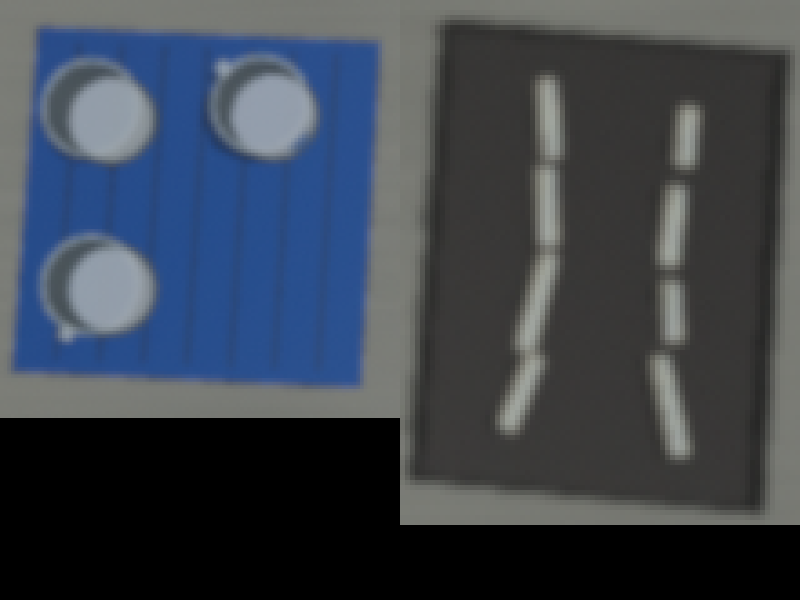

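Beakers are upright and empty. Spouts show on two of them. The bars look like left column 40, 40, 50, 40 and right column 30, 40, 30, 50. I'll fit these numerically.

```bash
cat >> h.py <<'E'
from scipy.optimize import least_squares
def beakers(base=3,box=None):
    p,d=r.snapshot('top'); W=cloud('top',d); return p,d,W
def fitc(q,r0=33):
    return least_squares(lambda c: np.hypot(q[:,0]-c[0],q[:,1]-c[1])-r0, q[:,:2].mean(0),loss='soft_l1',f_scale=1.5).x
E
cat > m2.py <<'E'
from h import *
p,d=np.load('topp.npy'),np.load('topd.npy'); W=cloud('top',d); Z=W[...,2]
for u,v in((246,238),(201,240),(200,289)):
    w=np.zeros(Z.shape,bool); w[v-20:v+21,u-20:u+21]=1
    q=W[w&(Z>58)&(Z<80)]; c=fitc(q,32); e=np.hypot(*(q[:,:2]-c).T); o=q[e>37]
    print('beaker',np.round(c,1),len(q),'rms',np.round(np.std(e),1),'zmed',np.median(q[:,2]),'spout',np.round(np.degrees(np.arctan2(*(o[:,:2]-c).T[::-1]))) if len(o) else None)
g=cv2.cvtColor(p,cv2.COLOR_RGB2GRAY)
G=cv2.resize(g,None,fx=4,fy=4,interpolation=cv2.INTER_CUBIC)
sub=G[185*4:275*4,308*4:406*4]
cs=cv2.HoughCircles(cv2.GaussianBlur(sub,(5,5),0),cv2.HOUGH_GRADIENT,1,120,param1=60,param2=15,minRadius=54,maxRadius=70)
pts=[]
for c in cs[0]:
    u,v=(c[0]+.5)/4-.5+308,(c[1]+.5)/4-.5+185; w=pix2w('top',u,v,50); pts.append(w[:2]); print('ring',np.round([u,v],1),np.round(w,1),c[2]/4)
T=((sub>100)*255).astype(np.uint8)
b=(G>115).astype(np.uint8); M=np.zeros_like(b); M[238*4:318*4,465*4:517*4]=1
for c in cv2.findContours(b*M,0,2)[0]:
    if cv2.contourArea(c)>100:
        R=cv2.minAreaRect(c); B=cv2.boxPoints(R)/4-.375; w=np.array([pix2w('top',*x,8)[:2] for x in B]); ct=w.mean(0)
        e1,e2=w[1]-w[0],w[2]-w[1]; L=e1 if np.hypot(*e1)>np.hypot(*e2) else e2
        L=L if L[0]>0 else -L
        print('bar',np.round(ct,1),'len',round(np.hypot(*L),1),'wid',round(min(np.hypot(*e1),np.hypot(*e2)),1),'ang',round(np.degrees(np.arctan2(L[1],L[0])),1))
k=((Z>80)&(Z<100)); k[:270]=0;k[320:]=0;k[:,:340]=0;k[:,385:]=0
q=W[k]; print('knob',np.round(q.mean(0)),len(q)); 
Tm=((Z>7)&(Z<20)).astype(np.uint8); Tm[:,:445]=0;Tm[:,540:]=0;Tm[:225]=0;Tm[340:]=0
print('tray',[np.round(pix2w('top',*x,14)[:2]) for x in cv2.boxPoints(cv2.minAreaRect(cv2.findNonZero(Tm)))])
E
python3 m2.py
```

```text
beaker [577.8 275.4] 148 rms 1.7 zmed 66.53249196609784 spout [43. 48. 45. 50.]
beaker [575.2 387.3] 156 rms 1.7 zmed 67.16444828085764 spout [-148. -155. -152.]
beaker [458.3 384.6] 159 rms 1.8 zmed 66.29925598575937 spout [147. 151. 151. 157. 159.]Traceback (most recent call last):
  File "m2.py", line 12, in <module>
    for c in cs[0]:
             ~~^^^
TypeError: 'NoneType' object is not subscriptable
```

```bash
python3 - <<'E'
s=open('m2.py').read()
a=s.index("cs=cv2");b=s.index("T=((sub")
s=s[:a]+'''for u0,v0 in((335,211),(380,209),(336.5,256.5),(382,254)):
    yy,xx=np.mgrid[0:480,0:640]; u,v=u0,v0
    for _ in range(5):
        rr=np.hypot(xx-u,yy-v); w_=np.clip(g.astype(float)-np.median(g[rr<18]),8,None)-8; w_[rr>19]=0; u,v=(xx*w_).sum()/w_.sum(),(yy*w_).sum()/w_.sum()
    w=pix2w('top',u,v,50); pts.append(w[:2]); print('ring',np.round([u,v],1),np.round(w,1))
P=np.array(pts); print('centre',P.mean(0),'yaw',np.degrees(np.arctan2(*(P[0]-P[2])[::-1])),np.degrees(np.arctan2(*(P[1]-P[3])[::-1])),np.degrees(np.arctan2(*(P[0]-P[1])[::-1]))-90,'d',np.linalg.norm(P[0]-P[2]),np.linalg.norm(P[0]-P[1]),np.linalg.norm(P[1]-P[3]),np.linalg.norm(P[2]-P[3]))
'''+s[b:]
s=s.replace("sub=G","pts=[];sub=G")
open('m2.py','w').write(s)
E
python3 m2.py
python3 -m inch '[0.05,-0.02,0.0,0,0,8,0, 0.05,-0.02,0,0,0,8,0, 0.05,-0.02,0,0,0,6.5,0, 0.0,-0.02,0,0,0,0,0]' 40
python3 -c "from bench import r;s=r.sense();print(s['tool_pos'],s['tcp_rot'],s['joint_pos'])"
```

```text
beaker [577.8 275.4] 148 rms 1.7 zmed 66.53249196609784 spout [43. 48. 45. 50.]
beaker [575.2 387.3] 156 rms 1.7 zmed 67.16444828085764 spout [-148. -155. -152.]
beaker [458.3 384.6] 159 rms 1.8 zmed 66.29925598575937 spout [147. 151. 151. 157. 159.]
ring [334.3 211.3] [646.6  64.   50. ]
ring [379.2 208.9] [652.3 -45.7  50. ]
ring [335.8 255.8] [537.2  60.6  50. ]
ring [382.1 254.2] [540.8 -51.3  50. ]
centre [594.23427593   6.88162491] yaw 1.7533540764454176 2.8788387428717876 2.972796393781593 d 109.4710967451985 109.87293722674849 111.6316871710349 112.04091660208545
bar [ 410.7 -351.8] len 46.8 wid 10.1 ang 9.6
bar [ 455.6 -355.2] len 29.0 wid 9.2 ang -2.2
bar [ 498.1 -356.6] len 39.2 wid 10.2 ang -9.1
bar [ 462.4 -287.4] len 132.7 wid 16.4 ang -10.4
bar [ 542.9 -365.1] len 29.2 wid 9.6 ang -6.8
bar [ 551.9 -297.3] len 40.2 wid 10.2 ang 1.5
knob [439.  -0.  89.] 101
tray [array([ 615., -212.]), array([ 614., -445.]), array([ 339., -433.]), array([ 339., -205.])]
time: 0.5
tool_pos: [373.4, 476.4, 229.8]
tcp_rot: [-179.9, 0.0, 179.9]
ft_force: [-1.4, -0.6, 0.1]
finger_gap: 85.4
[373.3968909  476.44458431 229.76609883] [-1.79884280e+02  2.92408838e-02  1.79881836e+02] [ 47.12217373   8.39976601  84.41226287  -0.10014911  87.25308565
 -42.75477676]
```

```bash
python3 -m inch '[0.029,-0.029,0,0,0,0,0, 0.029,-0.029,0,0,0,0,0, 0.029,-0.029,0,0,0,0,0, 0.029,-0.029,0,0,0,0,0, 0.029,-0.029,0,0,0,0,0, 0.029,-0.029,0,0,0,0,0, 0.024,-0.024,0,0,0,0,0, 0,0,0,0,0,0,0, 0,0,0,0,0,0,0]'
cat > wr.py <<'E'
import sys; from h import *
s=r.sense(); p,d=r.snapshot('wrist'); n=sys.argv[1]; np.savez(f'w_{n}.npz',p=p,d=d,pos=s['tool_pos'],rot=s['tcp_rot']); cv2.imwrite(f'pics/{n}.png',p[:,:,::-1])
c,f=cal('wrist'); v,u=np.mgrid[0:480,0:640]; x=u-c['cx'];y=v-c['cy'];rr=np.hypot(x,y)+1e-9;t=np.tan(rr/f)
P=np.stack([x/rr*t*d,-y/rr*t*d,-d],-1); T=c['tool_from_camera']; P=P@T[:3,:3].T+T[:3,3]
W=P@Ro.from_euler('xyz',s['tcp_rot'],degrees=True).as_matrix().T+s['tool_pos']
W[d==0]=np.nan; np.save(f'w_{n}_W.npy',W); print(s['time'],s['tool_pos'],s['tcp_rot'],s['finger_gap'])
E
python3 wr.py w1
python3 - <<'E'
from h import *
W=np.load('w_w1_W.npy');q=W.reshape(-1,3); q=q[np.isfinite(q[:,0])]
for c0 in((578,275),(575,387),(458,385)):
    k=q[(np.hypot(q[:,0]-c0[0],q[:,1]-c0[1])<45)&(q[:,2]>55)&(q[:,2]<75)]; print(len(k), fitc(k,32) if len(k)>30 else '', np.median(k[:,2]) if len(k) else '')
E
```

```text
time: 1.4
tool_pos: [566.9, 279.9, 230.5]
tcp_rot: [-180.0, -0.1, 179.7]
ft_force: [-0.2, 0.1, -0.4]
finger_gap: 85.0
1.4 [566.94500843 279.90901008 230.51385494] [-1.79989239e+02 -8.12468742e-02  1.79728629e+02] 85.0420225670865
1359 [580.19308675 275.78538098] 66.51490560053105
1368 [578.09785985 386.92268275] 65.92674643251085
1402 [461.74174969 384.00402173] 66.23897101034807
```

View pics/w1.png

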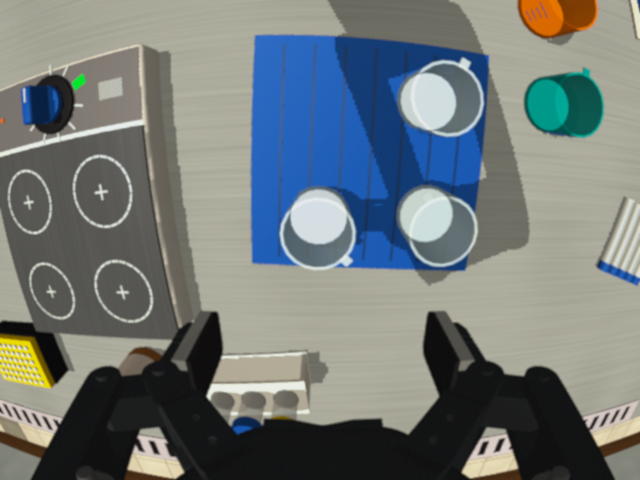

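Wrist view: the beaker at (318,228) agrees with the top view to 2–3 mm, its spout at (345,262) is out of the pads' way, and the look-alikes are far off. Grasping it now.

```bash
python3 -m inch '[0.012,-0.0043,-0.03,0,0,0,0, 0,0,-0.045,0,0,0,0, 0,0,-0.045,0,0,0,0, 0,0,-0.045,0,0,0,0, 0,0,-0.038,0,0,0,0, 0,0,0,0,0,0,0, 0,0,0,0,0,0,0]' 25
python3 -m inch '[0,0,0,0,0,0,255, 0,0,0,0,0,0,255, 0,0,0,0,0,0,255, 0,0,0,0,0,0,255, 0,0,0,0,0,0,255, 0,0,0,0,0,0,255, 0,0,0,0,0,0,255, 0,0,0,0,0,0,255]'
```

```text
time: 2.15
tool_pos: [577.8, 277.2, 28.4]
tcp_rot: [-180.0, -0.1, 179.9]
ft_force: [-0.3, 0.1, 0.6]
finger_gap: 85.7
time: 2.95
tool_pos: [581.4, 277.7, 32.4]
tcp_rot: [179.8, 0.3, 179.8]
ft_force: [-1.1, 1.3, 7.3]
finger_gap: 65.0
```

```bash
python3 -m inch '[0,0,0.03,0,0,0,255, 0,0,0.045,0,0,0,255, 0,0,0.045,0,0,0,255, 0,0,0.045,0,0,0,255, 0,-0.045,0,0,0,0,255, 0,-0.045,0,0,0,0,255, 0.01,-0.045,0,0,0,0,255, 0.01,-0.045,0,0,0,0,255, 0.01,-0.045,0,0,0,0,255, 0.01,-0.035,0,0,0,0,255]'
python3 -m inch '[0.01,-0.03,0,0,0,0,255, 0.01,-0.025,0,0,0,0,255, 0.01,-0.01,0,0,0,0,255, 0,0,0,0,0,0,255, 0,0,0,0,0,0,255, 0,0,0,0,0,0,255]'
python3 wr.py w2
```

```text
time: 3.95
tool_pos: [619.8, 13.6, 195.8]
tcp_rot: [-180.0, 0.2, 179.8]
ft_force: [0.3, 0.7, -1.0]
finger_gap: 64.9
time: 4.55
tool_pos: [648.8, -47.7, 194.1]
tcp_rot: [180.0, 0.0, 179.9]
ft_force: [0.2, -0.3, -0.4]
finger_gap: 64.9
4.55 [648.76977523 -47.7461519  194.08736683] [1.79990549e+02 4.54700532e-02 1.79879098e+02] 64.94348752485841
```

View pics/w2.png

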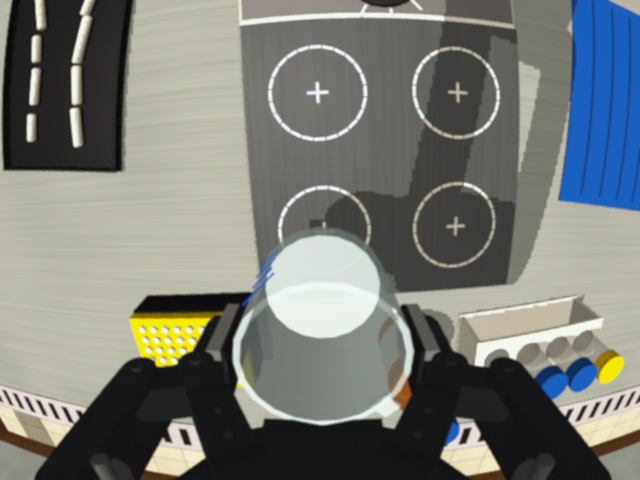

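Beaker held upright, rim around (323,350), with ring crosses at (317,92), (457,92) and (455,226). I'll measure the rim and crosses in world coordinates.

```bash
cat > mw.py <<'E'
from h import *
def wpix(n,pts,z):
    D=np.load(f'w_{n}.npz'); c,f=cal('wrist'); T=c['tool_from_camera']; Rw=Ro.from_euler('xyz',D['rot'],degrees=True).as_matrix()
    out=[]
    for u,v in pts:
        x,y=u-c['cx'],v-c['cy']; rr=np.hypot(x,y); a=rr/f; dr=np.array([np.sin(a)*x/rr,-np.sin(a)*y/rr,-np.cos(a)])
        dr=Rw@T[:3,:3]@dr; o=Rw@T[:3,3]+D['pos']; out.append(o+dr*(z-o[2])/dr[2])
    return np.array(out)
E
python3 - <<'E'
from mw import *
print(np.round(wpix('w2',[(317,92),(457,92),(455,226)],50),1))
W=np.load('w_w2_W.npy'); D=np.load('w_w2.npz')
q=W[230:440,225:420].reshape(-1,3); q=q[np.isfinite(q[:,0])]; q=q-D['pos']
k=q[(np.hypot(q[:,0],q[:,1])<45)&(q[:,2]>-30)&(q[:,2]<60)]
h,e=np.histogram(k[:,2],bins=np.arange(-30,65,5)); print(list(zip(e,h)))
zt=np.percentile(k[:,2],99); rim=k[k[:,2]>zt-4]; print(zt,len(rim),fitc(rim,32))
E
```

```text
[[544.7 -51.5  50. ]
 [539.8  58.   50. ]
 [649.7  63.2  50. ]]
[(np.int64(-30), np.int64(3846)), (np.int64(-25), np.int64(1048)), (np.int64(-20), np.int64(987)), (np.int64(-15), np.int64(1173)), (np.int64(-10), np.int64(1296)), (np.int64(-5), np.int64(1324)), (np.int64(0), np.int64(1538)), (np.int64(5), np.int64(1679)), (np.int64(10), np.int64(2064)), (np.int64(15), np.int64(2115)), (np.int64(20), np.int64(2454)), (np.int64(25), np.int64(2529)), (np.int64(30), np.int64(4726)), (np.int64(35), np.int64(1770)), (np.int64(40), np.int64(357)), (np.int64(45), np.int64(0)), (np.int64(50), np.int64(0)), (np.int64(55), np.int64(0))]
40.64581213200636 655 [-0.7493043   0.20381006]
```

```bash
python3 -m inch '[0.005,0.001,-0.03,0,0,0,255, 0,0,-0.04,0,0,0,255, 0,0,-0.03,0,0,0,255, 0,0,-0.012,0,0,0,255, 0,0,-0.004,0,0,0,255, 0,0,0,0,0,0,255, 0,0,0,0,0,0,255]'
python3 -m inch '[0,0,0,0,0,0,255, 0,0,0,0,0,0,255]'
```

```text
time: 5.3
tool_pos: [654.4, -47.2, 78.5]
tcp_rot: [-180.0, 0.1, 179.9]
ft_force: [0.8, 0.5, -0.9]
finger_gap: 65.2
time: 5.5
tool_pos: [654.3, -47.5, 77.9]
tcp_rot: [-180.0, 0.1, 179.8]
ft_force: [0.9, -0.2, 0.6]
finger_gap: 65.2
```

```bash
python3 -m inch '[0,0,-0.0015,0,0,0,255, 0,0,-0.0015,0,0,0,255, 0,0,0,0,0,0,255]'
python3 -m inch '[0,0,0,0,0,0,100, 0,0,0,0,0,0,60, 0,0,0,0,0,0,0, 0,0,0,0,0,0,0, 0,0,0,0,0,0,0, 0,0,0.01,0,0,0,0, 0,0,0.04,0,0,0,0, 0,0,0.045,0,0,0,0, 0,0,0.03,0,0,0,0, 0,0.045,0,0,0,0,0]'
python3 -m inch '[0,0.045,0,0,0,0,0, 0,0.045,0,0,0,0,0, -0.01,0.045,0,0,0,0,0, -0.01,0.045,0,0,0,0,0, -0.01,0.045,0,0,0,0,0, -0.01,0.045,0,0,0,0,0, -0.01,0.045,0,0,0,0,0, -0.01,0.035,0,0,0,0,0, -0.01,0.03,0,0,0,0,0, -0.005,0.01,0,0,0,0,0]'
cat > top.py <<'E'
import sys; from h import *
p,d=r.snapshot('top'); n=sys.argv[1]; np.save(f't_{n}_p.npy',p); W=cloud('top',d); np.save(f't_{n}_W.npy',W); Z=W[...,2]
cv2.imwrite(f'pics/t{n}.png',p[:,:,::-1])
q=W[np.isfinite(Z)&(d>0)]
for nm,c0,b in(('p1',(537,59),50),('p2',(542,-50),50),('p3',(647,64),50),('p4',(652,-45),50),('m1',(575,387),3),('m3',(458,385),3)):
    k=q[(np.hypot(q[:,0]-c0[0],q[:,1]-c0[1])<60)&(q[:,2]>b+57)&(q[:,2]<b+75)]
    if len(k)>40:
        c=fitc(k,32)
        for _ in range(3): k2=k[abs(np.hypot(*(k[:,:2]-c).T)-32)<5]; c=fitc(k2,32)
        print(nm,len(k),np.round(c,1),'off',np.round(c-c0,1),'rms',round(np.std(np.hypot(*(k2[:,:2]-c).T)),1))
print(r.sense()['tool_pos'])
E
python3 top.py a; python3 wr.py w3
python3 - <<'E'
from h import *
W=np.load('w_w3_W.npy');q=W.reshape(-1,3); q=q[np.isfinite(q[:,0])]
for c0 in((575,387),(458,385)):
    k=q[(np.hypot(q[:,0]-c0[0],q[:,1]-c0[1])<50)&(q[:,2]>55)&(q[:,2]<75)]; print(len(k), fitc(k,32) if len(k)>30 else '', np.median(k[:,2]) if len(k) else '')
E
```

```text
time: 5.8
tool_pos: [654.7, -47.5, 77.7]
tcp_rot: [-180.0, 0.1, 179.8]
ft_force: [-10.1, 2.2, 20.2]
finger_gap: 64.8
time: 6.8
tool_pos: [657.5, -7.4, 207.4]
tcp_rot: [-179.8, 0.6, 179.5]
ft_force: [0.8, 1.4, 0.6]
finger_gap: 85.4
time: 7.8
tool_pos: [577.3, 390.6, 199.7]
tcp_rot: [179.9, -0.0, -180.0]
ft_force: [-0.0, -0.6, 0.3]
finger_gap: 85.2
p4 152 [650.8 -46.6] off [-1.2 -1.6] rms 1.5
m1 53 [574.8 388.4] off [-0.2  1.4] rms 1.7
[577.03163769 390.73620181 199.6124969 ]
7.85 [577.03163769 390.73620181 199.6124969 ] [ 1.79946529e+02 -2.12513709e-02 -1.79970049e+02] 85.5467198843087
1635 [577.76247716 388.00508826] 66.64651457247507
1601 [462.23672282 385.49064097] 66.81108180542898
```

```bash
python3 -m inch '[0.001,-0.0025,-0.03,0,0,0,0, 0,0,-0.045,0,0,0,0, 0,0,-0.045,0,0,0,0, 0,0,-0.035,0,0,0,0, 0,0,-0.0135,0,0,0,0, 0,0,0,0,0,0,0, 0,0,0,0,0,0,0]' 25
python3 -m inch '[0,0,0,0,0,0,255, 0,0,0,0,0,0,255, 0,0,0,0,0,0,255, 0,0,0,0,0,0,255, 0,0,0,0,0,0,255, 0,0,0,0,0,0,255, 0,0,0,0,0,0,255, 0,0,0,0,0,0,255]'
python3 -m inch '[0,0,0.03,0,0,0,255, 0,0,0.045,0,0,0,255, 0,0,0.045,0,0,0,255, 0,0,0.045,0,0,0,255, 0,-0.045,0,0,0,0,255, 0,-0.045,0,0,0,0,255, -0.01,-0.045,0,0,0,0,255, -0.01,-0.045,0,0,0,0,255, -0.01,-0.045,0,0,0,0,255, -0.008,-0.035,0,0,0,0,255]'
python3 -m inch '[0,-0.03,0,0,0,0,255, 0,-0.025,0,0,0,0,255, 0,-0.012,0,0,0,0,255, 0,0,0,0,0,0,255, 0,0,0,0,0,0,255, 0,0,0,0,0,0,255]'
```

```text
time: 8.6
tool_pos: [581.5, 384.8, 33.0]
tcp_rot: [179.9, 0.1, 179.8]
ft_force: [0.1, 0.8, 0.3]
finger_gap: 85.7
time: 9.4
tool_pos: [582.1, 385.9, 34.6]
tcp_rot: [179.9, 0.3, 179.8]
ft_force: [0.3, -1.0, 6.2]
finger_gap: 65.4
time: 10.4
tool_pos: [541.8, 122.7, 197.7]
tcp_rot: [-180.0, 0.2, 179.8]
ft_force: [1.0, -0.4, -0.9]
finger_gap: 65.8
time: 11.0
tool_pos: [542.0, 59.1, 196.0]
tcp_rot: [180.0, 0.0, 179.9]
ft_force: [-0.5, 0.3, -0.4]
finger_gap: 65.5
```

```bash
cat > held.py <<'E'
import sys; from h import *
n=sys.argv[1]; W=np.load(f'w_{n}_W.npy'); D=np.load(f'w_{n}.npz')
q=W[230:440,225:420].reshape(-1,3); q=q[np.isfinite(q[:,0])]; q=q-D['pos']
k=q[(np.hypot(q[:,0],q[:,1])<45)&(q[:,2]>0)&(q[:,2]<60)]
zt=np.percentile(k[:,2],99); rim=k[k[:,2]>zt-4]; c=fitc(rim,32); print('rim',zt,len(rim),c,'beaker',c+D['pos'][:2])
E
python3 wr.py w4; python3 held.py w4
```

```text
11.0 [541.98845699  59.08382586 195.99028795] [1.79975183e+02 1.62297878e-02 1.79903304e+02] 65.45001163250902
rim 41.52259637888121 505 [-0.34422196  0.12264928] beaker [541.64423504  59.20647515]
```

```bash
python3 -m inch '[-0.002,-0.0005,-0.03,0,0,0,255, 0,0,-0.04,0,0,0,255, 0,0,-0.03,0,0,0,255, 0,0,-0.012,0,0,0,255, 0,0,-0.004,0,0,0,255, 0,0,0,0,0,0,255, 0,0,0,0,0,0,255, 0,0,0,0,0,0,255]'
python3 -m inch '[0,0,-0.0015,0,0,0,255, 0,0,0,0,0,0,255]'
```

```text
time: 11.85
tool_pos: [540.4, 57.7, 80.5]
tcp_rot: [180.0, 0.1, 179.9]
ft_force: [-0.2, -0.1, -0.1]
finger_gap: 65.8
time: 12.05
tool_pos: [540.5, 57.7, 80.0]
tcp_rot: [180.0, 0.1, 179.9]
ft_force: [-5.3, 0.9, 11.2]
finger_gap: 65.4
```

Contact. Release, lift and go to the third beaker (wrist-frame about 462, 385).

```bash
python3 -m inch '[0,0,0,0,0,0,100, 0,0,0,0,0,0,60, 0,0,0,0,0,0,0, 0,0,0,0,0,0,0, 0,0,0,0,0,0,0, 0,0,0.01,0,0,0,0, 0,0,0.04,0,0,0,0, 0,0,0.045,0,0,0,0, 0,0,0.03,0,0,0,0, 0,0.035,0,0,0,0,0]'
python3 -m inch '[-0.01,0.045,0,0,0,0,0, -0.01,0.045,0,0,0,0,0, -0.01,0.045,0,0,0,0,0, -0.01,0.045,0,0,0,0,0, -0.01,0.045,0,0,0,0,0, -0.01,0.045,0,0,0,0,0, -0.01,0.015,0,0,0,0,0, -0.008,0.005,0,0,0,0,0, 0,0,0,0,0,0,0, 0,0,0,0,0,0,0]'
python3 top.py b; python3 wr.py w5
python3 - <<'E'
from h import *
W=np.load('w_w5_W.npy');q=W.reshape(-1,3); q=q[np.isfinite(q[:,0])]
for c0 in((460,385),):
    k=q[(np.hypot(q[:,0]-c0[0],q[:,1]-c0[1])<60)&(q[:,2]>55)&(q[:,2]<75)]; print(len(k), fitc(k,32) if len(k)>30 else '', np.median(k[:,2]) if len(k) else '')
E
```

```text
time: 13.05
tool_pos: [543.6, 90.0, 210.6]
tcp_rot: [-180.0, 0.6, 179.6]
ft_force: [1.0, 0.1, 0.2]
finger_gap: 85.2
time: 14.05
tool_pos: [462.3, 381.4, 203.6]
tcp_rot: [-180.0, 0.0, 179.8]
ft_force: [0.2, -0.5, -0.6]
finger_gap: 85.6
p1 138 [533.1  58.1] off [-3.9 -0.9] rms 1.3
p4 153 [650.6 -46.6] off [-1.4 -1.6] rms 1.5
[462.51228207 381.14628673 203.55267212]
14.1 [462.51228207 381.14628673 203.55267212] [-1.79984950e+02  2.39175250e-02  1.79761616e+02] 85.30266445378982
1606 [460.24929312 385.27630122] 66.56711472834304
```

```bash
python3 -m inch '[-0.002,0.004,-0.03,0,0,0,0, 0,0,-0.045,0,0,0,0, 0,0,-0.045,0,0,0,0, 0,0,-0.035,0,0,0,0, 0,0,-0.0155,0,0,0,0, 0,0,0,0,0,0,0, 0,0,0,0,0,0,0]' 25
python3 -m inch '[0,0,0,0,0,0,255, 0,0,0,0,0,0,255, 0,0,0,0,0,0,255, 0,0,0,0,0,0,255, 0,0,0,0,0,0,255, 0,0,0,0,0,0,255, 0,0,0,0,0,0,255, 0,0,0,0,0,0,255]'
python3 -m inch '[0,0,0.03,0,0,0,255, 0,0,0.045,0,0,0,255, 0,0,0.045,0,0,0,255, 0,0,0.045,0,0,0,255, 0.01,0,0,0,0,0,255, 0.01,-0.045,0,0,0,0,255, 0.01,-0.045,0,0,0,0,255, 0.01,-0.045,0,0,0,0,255, 0.01,-0.045,0,0,0,0,255, 0.01,-0.045,0,0,0,0,255]'
python3 -m inch '[0.01,-0.045,0,0,0,0,255, 0.01,-0.045,0,0,0,0,255, 0,-0.045,0,0,0,0,255, 0,-0.04,0,0,0,0,255, 0,-0.02,0,0,0,0,255, 0,-0.01,0,0,0,0,255, 0,0,0,0,0,0,255, 0,0,0,0,0,0,255, 0,0,0,0,0,0,255]'
python3 wr.py w6; python3 held.py w6
```

```text
time: 14.85
tool_pos: [461.1, 386.6, 34.5]
tcp_rot: [179.9, 0.1, 179.8]
ft_force: [0.3, 0.0, 0.1]
finger_gap: 85.4
time: 15.65
tool_pos: [461.8, 387.6, 35.9]
tcp_rot: [179.8, 0.2, 179.8]
ft_force: [0.2, -1.0, 5.4]
finger_gap: 64.8
time: 16.65
tool_pos: [520.6, 159.8, 199.1]
tcp_rot: [180.0, 0.1, 179.9]
ft_force: [0.2, 0.1, -0.6]
finger_gap: 64.7
time: 17.55
tool_pos: [540.0, -42.3, 197.9]
tcp_rot: [180.0, 0.0, 179.9]
ft_force: [0.0, -0.7, -1.0]
finger_gap: 65.3
17.55 [540.01037462 -42.33356955 197.93823771] [1.79982451e+02 1.54463554e-02 1.79920573e+02] 65.31680384183045
rim 42.36370056155722 506 [-1.03272906  0.15383153] beaker [538.97764556 -42.17973802]
```

View pics/w6.png

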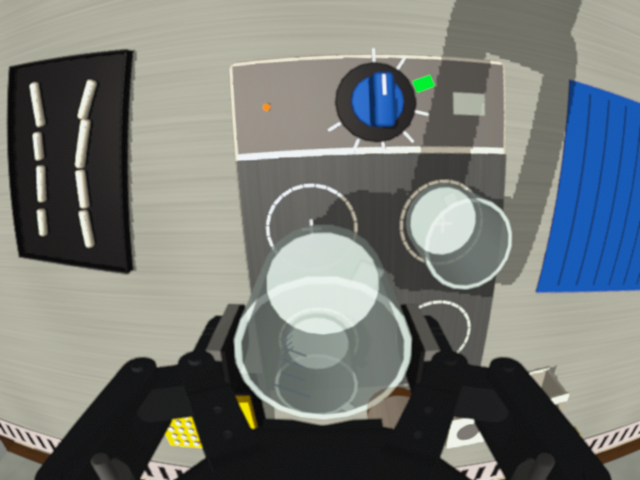

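p1's beaker foot (443,221) sits on its cross (443,224), within 2–3 mm. Now placing the third at place2.

```bash
python3 -m inch '[0.0065,-0.0085,-0.02,0,0,0,255, 0,0,-0.04,0,0,0,255, 0,0,-0.03,0,0,0,255, 0,0,-0.018,0,0,0,255, 0,0,-0.006,0,0,0,255, 0,0,0,0,0,0,255, 0,0,0,0,0,0,255, 0,0,0,0,0,0,255]'
python3 -m inch '[0,0,-0.0015,0,0,0,255, 0,0,0,0,0,0,255]'
```

```text
time: 18.4
tool_pos: [546.8, -51.7, 84.4]
tcp_rot: [-180.0, 0.1, 179.9]
ft_force: [0.9, -0.9, -0.3]
finger_gap: 64.6
time: 18.6
tool_pos: [546.7, -52.0, 82.7]
tcp_rot: [-180.0, 0.0, 179.8]
ft_force: [-0.6, 0.8, 2.4]
finger_gap: 64.8
```

```bash
python3 -m inch '[0,0,-0.0015,0,0,0,255, 0,0,0,0,0,0,255]'
python3 -m inch '[0,0,0,0,0,0,100, 0,0,0,0,0,0,60, 0,0,0,0,0,0,0, 0,0,0,0,0,0,0, 0,0,0,0,0,0,0, 0,0,0.01,0,0,0,0, 0,0,0.04,0,0,0,0, 0,0,0.045,0,0,0,0, 0,0,0.03,0,0,0,0, 0,-0.035,0,0,0,0,135]'
python3 -m inch '[0,-0.045,0,0,0,0,135, 0,-0.045,0,0,0,0,135, 0,-0.045,0,0,0,0,135, 0,-0.045,0,0,0,0,135, 0,-0.02,0,0,0,0,135, 0,-0.01,0,0,0,0,135, 0,0,0,0,0,0,135, 0,0,0,0,0,0,135, 0,0,0,0,0,0,135]'
python3 top.py c; python3 wr.py w7
```

```text
time: 18.8
tool_pos: [546.9, -52.0, 82.6]
tcp_rot: [180.0, 0.1, 179.8]
ft_force: [-6.5, 3.5, 13.2]
finger_gap: 64.9
time: 19.8
tool_pos: [549.8, -85.4, 213.1]
tcp_rot: [-179.9, 0.6, -179.9]
ft_force: [1.1, -0.3, 0.1]
finger_gap: 73.3
time: 20.7
tool_pos: [546.8, -295.4, 205.9]
tcp_rot: [180.0, 0.0, 179.9]
ft_force: [-0.1, -0.5, 0.7]
finger_gap: 40.1
p1 140 [533.   58.1] off [-4.  -0.9] rms 1.4
p2 141 [542.8 -51. ] off [ 0.8 -1. ] rms 1.3
p4 154 [650.7 -46.6] off [-1.3 -1.6] rms 1.5
[ 546.77262231 -295.59283521  205.9664484 ]
20.75 [ 546.77262231 -295.59283521  205.9664484 ] [1.79986998e+02 7.19128094e-03 1.79938627e+02] 40.20856638867197
```

View pics/w7.png

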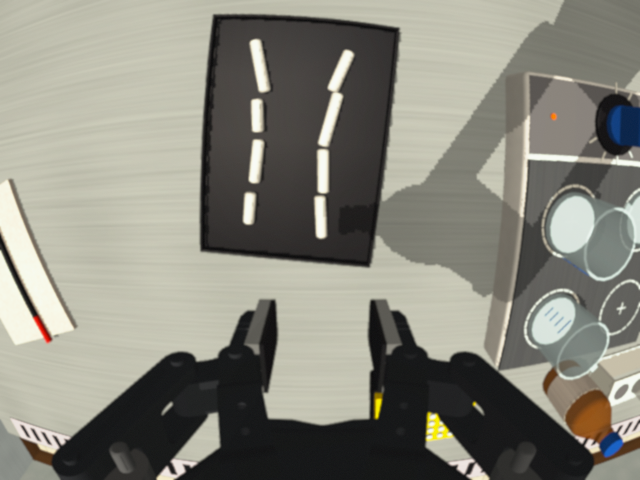

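All eight bars are clear and separate here. I'll measure each one.

```bash
cat > bars.py <<'E'
import sys; from mw import *
n=sys.argv[1]; D=np.load(f'w_{n}.npz'); p=D['p']; g=cv2.cvtColor(p,cv2.COLOR_RGB2GRAY)
dk=(g<70).astype(np.uint8); 
x0,x1,y0,y1=[int(a) for a in sys.argv[2:6]]
m=(g>130).astype(np.uint8); M=np.zeros_like(m); M[y0:y1,x0:x1]=1
for c in cv2.findContours(m*M,0,cv2.CHAIN_APPROX_NONE)[0]:
    if cv2.contourArea(c)<60: continue
    w=wpix(n,c[:,0].astype(float),12)[:,:2].astype(np.float32); R=cv2.minAreaRect(w); B=cv2.boxPoints(R); a,b=B[1]-B[0],B[2]-B[1]; L=a if np.hypot(*a)>np.hypot(*b) else b
    if L[0]<0: L=-L
    print('bar px',c[:,0].mean(0).round(),'xy',np.round(R[0],1),'size',np.round(sorted(R[1]),1),'ang',round(float(np.degrees(np.arctan2(L[1],L[0]))),1))
E
python3 bars.py w7 220 375 25 255
```

```text
bar px [320. 216.] xy [ 553.9 -297.7] size [10.5 40.9] ang 2.1
bar px [249. 208.] xy [ 544.7 -365. ] size [10.8 31.5] ang -7.2
bar px [322. 171.] xy [ 510.6 -295.4] size [10.1 40.6] ang -0.1
bar px [256. 161.] xy [ 500.5 -356.5] size [10.9 41.3] ang -8.1
bar px [256. 115.] xy [ 458.2 -354.5] size [10.1 31.1] ang -1.1
bar px [334.  98.] xy [ 443.2 -285.8] size [15.3 91. ] ang -14.1
bar px [259.  65.] xy [ 412.2 -351.8] size [10.9 50.9] ang 10.1
```

Three 40 mm bars confirmed at (554,-298), (511,-295) and (500,-356). First pick: approach, then descend slowly.

```bash
python3 -m inch '[0.007,-0.002,-0.03,0,0,2,165, 0,0,-0.045,0,0,0,165, 0,0,-0.045,0,0,0,165, 0,0,-0.045,0,0,0,165, 0,0,-0.025,0,0,0,165, 0,0,-0.003,0,0,0,165, 0,0,0,0,0,0,165, 0,0,0,0,0,0,165]' 40
python3 -m inch '[0,0,-0.002,0,0,0,165, 0,0,0,0,0,0,165]'
python3 -m inch '[0,0,-0.002,0,0,0,165, 0,0,0,0,0,0,165]'
```

```text
time: 21.6
tool_pos: [555.1, -299.9, 15.4]
tcp_rot: [-179.9, 0.2, -178.1]
ft_force: [-0.0, -0.8, -0.4]
finger_gap: 30.0
time: 21.8
tool_pos: [554.4, -299.8, 12.6]
tcp_rot: [-179.9, 0.1, -178.2]
ft_force: [-0.3, 0.7, -0.7]
finger_gap: 30.1
time: 22.0
tool_pos: [553.4, -299.2, 8.9]
tcp_rot: [-180.0, 0.0, -178.2]
ft_force: [-0.7, -0.5, -0.3]
finger_gap: 30.5
```

```bash
python3 -m inch '[0,0,-0.002,0,0,0,165, 0,0,0,0,0,0,165]'
python3 -m inch '[0,0,0,0,0,0,255, 0,0,0,0,0,0,255, 0,0,0,0,0,0,255, 0,0,0,0,0,0,255, 0,0,0,0,0,0,255, 0,0,0,0,0,0,255]'
```

```text
time: 22.2
tool_pos: [553.1, -299.0, 6.4]
tcp_rot: [180.0, -0.0, -178.2]
ft_force: [0.9, 0.6, -0.0]
finger_gap: 30.3
time: 22.8
tool_pos: [553.4, -299.1, 6.8]
tcp_rot: [-180.0, 0.0, -178.2]
ft_force: [0.1, -0.5, 0.6]
finger_gap: 7.9
```

```bash
python3 -m inch '[0,0,0,0,0,0,165, 0,0,0,0,0,0,165, 0,0,-0.003,0,0,0,165, 0,0,0,0,0,0,165]'
python3 -m inch '[0,0,0,0,0,0,255, 0,0,0,0,0,0,255, 0,0,0,0,0,0,255, 0,0,0,0,0,0,255, 0,0,0,0,0,0,255]'
python3 -m inch '[0,0,0.01,0,0,0,255, 0,0,0.02,0,0,0,255, 0,0,0.04,0,0,0,255, 0,0,0.045,0,0,0,255, 0,0,0.045,0,0,0,255, 0,0,0.025,0,0,0,255, 0,0,0.005,0,0,0,255, 0,0,0,0,0,0,255]'
python3 wr.py w8
```

```text
time: 23.2
tool_pos: [553.1, -298.9, 3.2]
tcp_rot: [180.0, -0.0, -178.2]
ft_force: [-0.2, 0.2, -0.9]
finger_gap: 30.1
time: 23.7
tool_pos: [553.4, -299.2, 3.8]
tcp_rot: [-180.0, 0.0, -178.2]
ft_force: [-0.4, -0.6, 0.7]
finger_gap: 8.3
time: 24.5
tool_pos: [554.0, -299.6, 195.5]
tcp_rot: [-179.9, 0.1, -178.2]
ft_force: [-0.1, 0.1, 0.0]
finger_gap: 8.4
24.5 [ 553.97840918 -299.55811649  195.468366  ] [-1.79906736e+02  1.31955713e-01 -1.78164251e+02] 8.434801710256629
```

View pics/w8.png

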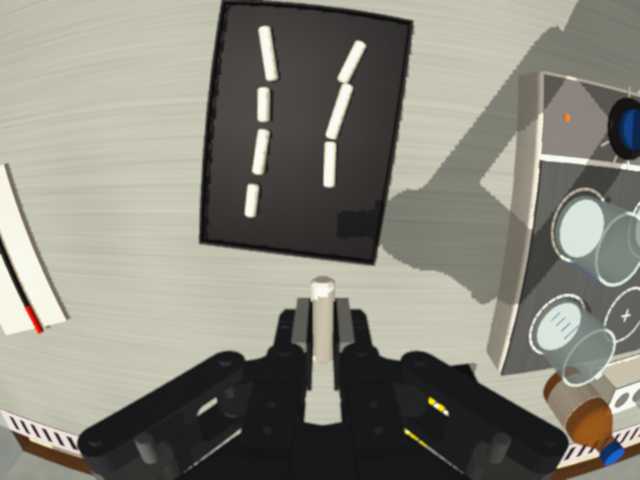

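```bash
python3 -m inch '[-0.008,0.03,0,0,0,0,255, 0,0.045,0,0,0,0,255, 0,0.045,0,0,0,0,255, 0,0.045,0,0,0,0,255, 0,0.045,0,0,0,0,255, 0,0.025,0,0,0,0,255, 0,0.013,0,0,0,0,255, 0,0,0,0,0,0,255, 0,0,0,0,0,0,255, 0,0,0,0,0,0,255]'
cat > rimw.py <<'E'
import sys; from h import *
n=sys.argv[1]; W=np.load(f'w_{n}_W.npy'); q=W.reshape(-1,3); q=q[np.isfinite(q[:,0])]
for nm,c0 in(('p1',(537,59)),('p2',(545,-51)),('p4',(654,-46))):
    k=q[(np.hypot(q[:,0]-c0[0],q[:,1]-c0[1])<45)&(q[:,2]>107)&(q[:,2]<122)]
    if len(k)>100:
        c=fitc(k,32)
        for _ in range(3): k2=k[abs(np.hypot(*(k[:,:2]-c).T)-32)<5]; c=fitc(k2,32)
        print(nm,len(k2),np.round(c,1),'zrim',np.percentile(k2[:,2],95),'tool - beaker',np.round(np.load(f'w_{n}.npz')['pos'][:2]-c,1))
E
python3 wr.py w9; python3 rimw.py w9
```

```text
time: 25.55
tool_pos: [545.2, -52.6, 193.3]
tcp_rot: [-180.0, -0.0, -178.3]
ft_force: [-0.0, -0.3, 0.8]
finger_gap: 8.2
25.55 [545.22726545 -52.58679181 193.30386739] [-1.79982990e+02 -4.53977732e-02 -1.78252680e+02] 8.205286471786685
p1 1971 [535.9  56.9] zrim 114.99970195937112 tool - beaker [   9.3 -109.5]
p2 1875 [545.6 -51.7] zrim 115.29444637176098 tool - beaker [-0.3 -0.9]
p4 305 [714.2 -49.3] zrim 114.83607803447748 tool - beaker [-169.    -3.3]
```

View pics/w9.png

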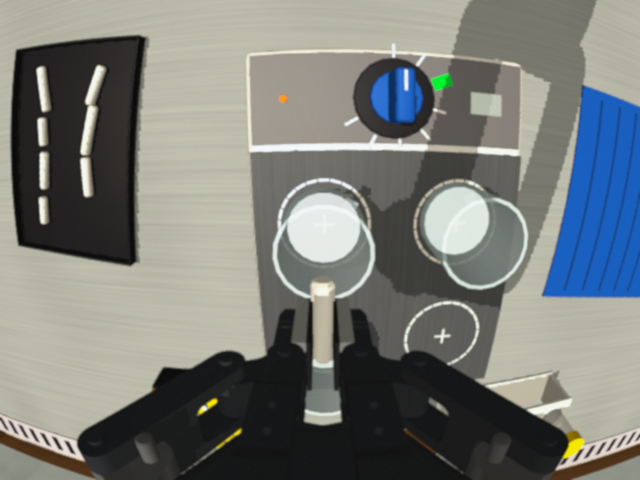

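Tool within 1 mm of the p2 beaker axis. p2 is centred in its ring; p1 is about 3 mm toward the strip. Inserting the bar.

```bash
python3 -m inch '[0,0.001,-0.03,0,0,0,255, 0,0,-0.04,0,0,0,255, 0,0,-0.03,0,0,0,255, 0,0,-0.02,0,0,0,255, 0,0,0,0,0,0,255, 0,0,0,0,0,0,255]'
python3 -m inch '[0,0,-0.004,0,0,0,255, 0,0,0,0,0,0,255]'
python3 -m inch '[0,0,0,0,0,0,205, 0,0,0,0,0,0,205, 0,0,0,0,0,0,205, 0,0,0,0,0,0,205]'
```

```text
time: 26.2
tool_pos: [545.3, -51.3, 73.5]
tcp_rot: [-180.0, -0.0, -178.3]
ft_force: [-0.8, -0.3, -0.3]
finger_gap: 7.3
time: 26.4
tool_pos: [546.6, -51.0, 71.4]
tcp_rot: [-180.0, 0.1, -178.2]
ft_force: [-1.3, -0.9, 6.9]
finger_gap: 7.8
time: 26.8
tool_pos: [547.6, -52.0, 73.2]
tcp_rot: [-179.8, 0.3, -178.2]
ft_force: [-5.2, -4.2, 18.7]
finger_gap: 16.4
```

Some contact with the rim there (18.7 N); lifting out. I'll release higher next time.

```bash
python3 -m inch '[0,0,0.01,0,0,0,205, 0,0,0.03,0,0,0,205, 0,0,0.04,0,0,0,205, 0,0,0.045,0,0,0,205, 0,-0.035,0,0,0,0,165, 0,-0.045,0,0,0,0,165, 0,-0.045,0,0,0,0,165, -0.01,-0.045,0,0,0,0,165, -0.01,-0.045,0,0,0,0,165, -0.012,-0.02,0,0,0,-2,165]'
python3 -m inch '[0,-0.006,0,0,0,0,165, 0,0,0,0,0,0,165, 0,0,0,0,0,0,165]'
python3 top.py d; python3 wr.py w10; python3 bars.py w10 150 420 5 280; python3 rimw.py w10
python3 -c "
import cv2,numpy as np
p=cv2.imread('pics/td.png');w=cv2.imread('pics/w10.png')
cv2.imwrite('pics/c2.png',np.hstack([cv2.resize(p[180:320,305:415],(400,509),interpolation=3),cv2.resize(w[:,240:],(400,480))[:480] if 0 else cv2.resize(w,(400,300))[np.minimum(np.arange(509),299)]]))"
```

```text
time: 27.8
tool_pos: [512.3, -289.0, 194.8]
tcp_rot: [-179.9, -0.0, 179.7]
ft_force: [0.3, 0.9, 0.9]
finger_gap: 29.9
time: 28.1
tool_pos: [513.8, -290.4, 194.8]
tcp_rot: [180.0, 0.0, 179.9]
ft_force: [-0.6, 0.4, 0.5]
finger_gap: 30.4
p1 140 [533.1  58.2] off [-3.9 -0.8] rms 1.3
p2 142 [543.2 -51.1] off [ 1.2 -1.1] rms 1.3
p4 152 [650.5 -46.7] off [-1.5 -1.7] rms 1.3
[ 513.86563312 -290.01718362  194.76042528]
28.15 [ 513.86563312 -290.01718362  194.76042528] [1.79970602e+02 5.80913797e-03 1.79917847e+02] 30.131030740832927
bar px [243. 244.] xy [ 544.3 -364.8] size [11.1 31.6] ang -7.5
bar px [316. 208.] xy [ 509.7 -295.3] size [10.  40.7] ang -0.1
bar px [249. 198.] xy [ 500.  -356.3] size [11.3 41.4] ang -8.0
bar px [249. 152.] xy [ 458.1 -354.4] size [10.8 30.4] ang -1.9
bar px [328. 134.] xy [ 442.9 -285.8] size [15.6 91.4] ang -14.4
bar px [251. 100.] xy [ 411.9 -351.7] size [11.1 51.3] ang 10.1
bar px [299. 133.] xy [ 445.3 -332.9] size [271.4 273.4] ang -89.6
p2 1299 [546.1 -53. ] zrim 114.677234792197 tool - beaker [ -32.3 -237.1]
p4 983 [653.3 -48.5] zrim 114.62321444248529 tool - beaker [-139.5 -241.5]
```

View pics/c2.png

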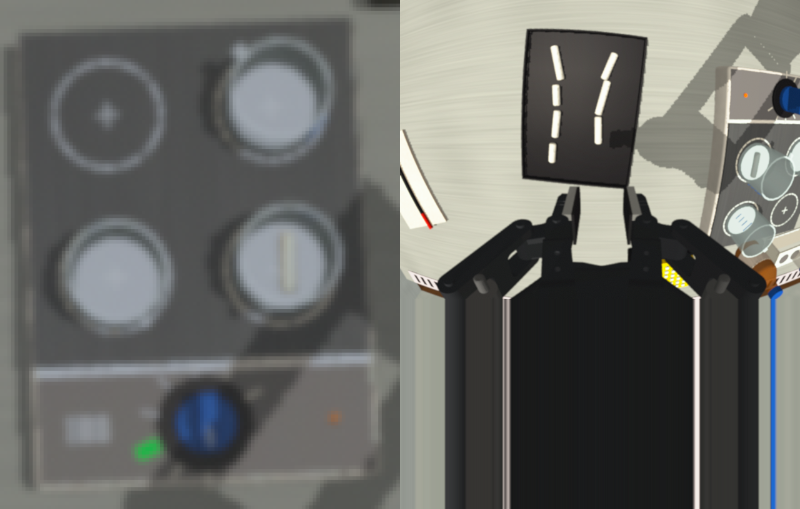

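Bar flat in p2. Second bar now.

```bash
python3 -m inch '[-0.004,-0.005,-0.03,0,0,0,165, 0,0,-0.045,0,0,0,165, 0,0,-0.045,0,0,0,165, 0,0,-0.04,0,0,0,165, 0,0,-0.02,0,0,0,165, 0,0,-0.003,0,0,0,165, 0,0,0,0,0,0,165, 0,0,0,0,0,0,165]' 40
python3 -m inch '[0,0,-0.003,0,0,0,165, 0,0,0,0,0,0,165]'
```

```text
time: 29.0
tool_pos: [511.0, -296.7, 13.9]
tcp_rot: [-179.9, 0.2, 179.9]
ft_force: [0.3, -0.3, -0.0]
finger_gap: 30.1
time: 29.2
tool_pos: [510.2, -296.6, 10.0]
tcp_rot: [-179.9, 0.1, 179.8]
ft_force: [-1.3, -0.0, -0.1]
finger_gap: 30.1
```

```bash
python3 -m inch '[0,0,-0.003,0,0,0,165, 0,0,-0.003,0,0,0,165, 0,0,0,0,0,0,165, 0,0,0,0,0,0,255, 0,0,0,0,0,0,255, 0,0,0,0,0,0,255, 0,0,0,0,0,0,255, 0,0,0,0,0,0,255, 0,0,0,0,0,0,255]'
python3 -m inch '[0,0,0.01,0,0,0,255, 0,0,0.02,0,0,0,255, 0,0,0.04,0,0,0,255, 0,0,0.045,0,0,0,255, 0,0,0.045,0,0,0,255, 0,0,0.025,0,0,0,255, 0,0.03,0.005,0,0,0,255, 0.005,0.045,0,0,0,0,255, 0.005,0.045,0,0,0,0,255, 0.005,0.045,0,0,0,0,255]'
python3 -m inch '[0.005,0.045,0,0,0,0,255, 0.005,0.045,0,0,0,0,255, 0,0.045,0,0,0,0,255, 0,0.03,0,0,0,0,255, 0,0.02,0,0,0,0,255, 0,0.003,0,0,0,0,255, 0,0,0,0,0,0,255, 0,0,0,0,0,0,255]'
python3 wr.py w11; python3 rimw.py w11
```

```text
time: 30.1
tool_pos: [509.9, -296.5, 3.5]
tcp_rot: [-180.0, 0.1, 179.8]
ft_force: [-0.4, 1.4, 5.9]
finger_gap: 8.1
time: 31.1
tool_pos: [524.0, -129.7, 193.2]
tcp_rot: [180.0, 0.0, 179.8]
ft_force: [1.4, -0.0, 0.2]
finger_gap: 8.4
time: 31.9
tool_pos: [534.3, 55.9, 192.8]
tcp_rot: [-180.0, -0.0, 179.8]
ft_force: [-0.3, 0.1, -0.3]
finger_gap: 7.9
31.9 [534.32482094  55.91629249 192.84101687] [-1.79972692e+02 -9.58611528e-03  1.79799135e+02] 7.912017967779875
p1 1880 [535.7  57.7] zrim 115.19352147299779 tool - beaker [-1.3 -1.8]
p2 1939 [545.8 -50.9] zrim 115.26072117072444 tool - beaker [-11.5 106.8]
p4 418 [653.5 -46. ] zrim 115.07798298445772 tool - beaker [-119.2  101.9]
```

```bash
python3 -m inch '[0.001,0.002,-0.03,0,0,0,255, 0,0,-0.04,0,0,0,255, 0,0,-0.03,0,0,0,255, 0,0,-0.016,0,0,0,255, 0,0,0,0,0,0,255, 0,0,0,0,0,0,255]'
python3 -m inch '[0,0,0,0,0,0,210, 0,0,0,0,0,0,210, 0,0,0,0,0,0,210, 0,0,0,0,0,0,210]'
python3 -m inch '[0,0,0.01,0,0,0,210, 0,0,0.03,0,0,0,210, 0,0,0.04,0,0,0,210, 0,0,0.045,0,0,0,210, 0,-0.03,0,0,0,0,210, 0,-0.045,0,0,0,0,210, 0,-0.045,0,0,0,-8,165, 0,-0.045,0,0,0,0,165, 0,-0.045,0,0,0,0,165, -0.005,-0.045,0,0,0,0,165]'
python3 -m inch '[-0.005,-0.045,0,0,0,0,165, -0.01,-0.045,0,0,0,0,165, -0.01,-0.045,0,0,0,0,165, -0.005,-0.02,0,0,0,0,165, 0,-0.005,0,0,0,0,165, 0,0,0,0,0,0,165, 0,0,0,0,0,0,165]'
python3 top.py e; python3 wr.py w12; python3 bars.py w12 150 420 5 280; python3 rimw.py w12
python3 -c "
import cv2,numpy as np
p=cv2.imread('pics/te.png');w=cv2.imread('pics/w12.png')
cv2.imwrite('pics/c3.png',np.hstack([cv2.resize(p[180:320,305:415],(350,445),interpolation=3),cv2.resize(w,(450,338))[np.minimum(np.arange(445),337)]]))"
```

```text
time: 32.55
tool_pos: [535.6, 58.0, 77.3]
tcp_rot: [-180.0, -0.0, 179.8]
ft_force: [0.3, 0.5, -0.3]
finger_gap: 8.2
time: 32.95
tool_pos: [535.8, 58.9, 77.4]
tcp_rot: [-180.0, 0.1, 179.8]
ft_force: [-0.1, -0.1, -0.4]
finger_gap: 15.2
time: 33.95
tool_pos: [530.5, -197.9, 202.9]
tcp_rot: [-180.0, 0.1, 171.9]
ft_force: [0.7, -0.2, -0.3]
finger_gap: 30.2
time: 34.65
tool_pos: [500.9, -355.1, 202.1]
tcp_rot: [180.0, 0.0, 171.9]
ft_force: [0.1, 0.1, -0.2]
finger_gap: 30.0
p1 142 [532.9  58. ] off [-4.1 -1. ] rms 1.4
p2 144 [543.2 -51.1] off [ 1.2 -1.1] rms 1.3
p4 158 [650.6 -46.7] off [-1.4 -1.7] rms 1.4
[ 500.94652637 -354.83641381  202.06794899]
34.7 [ 500.94652637 -354.83641381  202.06794899] [1.79984202e+02 1.16827427e-02 1.71915118e+02] 30.15142964391567
bar px [318. 256.] xy [ 544.5 -365.6] size [10.5 30.7] ang -8.1
bar px [320. 210.] xy [ 500.1 -357.3] size [10.1 41.7] ang -8.0
bar px [315. 165.] xy [ 458.1 -354.9] size [10.7 31.4] ang 0.9
bar px [390. 138.] xy [ 442.9 -286.2] size [15.8 91.3] ang -13.7
bar px [311. 114.] xy [ 412.  -352.2] size [10.7 51. ] ang 10.3
bar px [252. 111.] xy [ 433.9 -392.8] size [258.  278.3] ang -10.9
p2 310 [546.4 -52.3] zrim 114.55385516673154 tool - beaker [ -45.5 -302.5]
p4 518 [653.  -47.8] zrim 114.52667541986315 tool - beaker [-152. -307.]
```

View pics/c3.png

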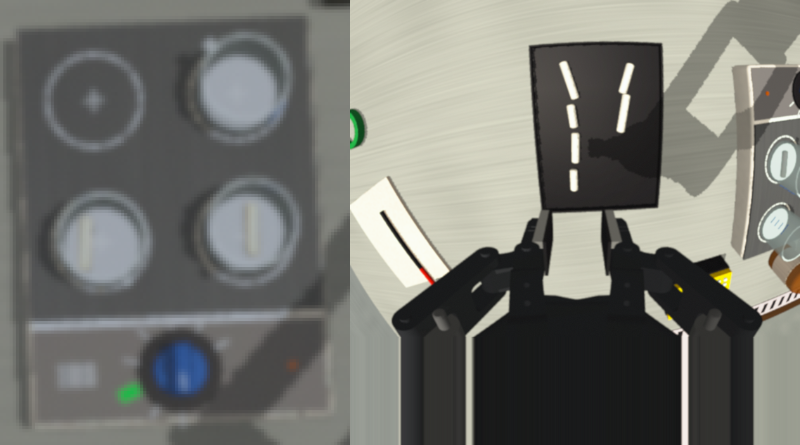

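Bar lies in p1 (off to one side), and the third 40 mm bar is at px (320,210), aligned with the tool.

```bash
python3 -m inch '[-0.001,-0.002,-0.03,0,0,0,165, 0,0,-0.045,0,0,0,165, 0,0,-0.045,0,0,0,165, 0,0,-0.045,0,0,0,165, 0,0,-0.022,0,0,0,165, 0,0,-0.004,0,0,0,165, 0,0,-0.003,0,0,0,165, 0,0,0,0,0,0,165, 0,0,0,0,0,0,165]' 40
python3 -m inch '[0,0,-0.003,0,0,0,165, 0,0,-0.0015,0,0,0,165, 0,0,0,0,0,0,165]'
```

```text
time: 35.65
tool_pos: [500.9, -359.1, 10.2]
tcp_rot: [-179.9, 0.2, 171.9]
ft_force: [-0.2, 0.1, 0.1]
finger_gap: 29.9
time: 35.95
tool_pos: [499.3, -358.2, 3.3]
tcp_rot: [-180.0, 0.0, 171.8]
ft_force: [0.5, -0.3, -0.4]
finger_gap: 29.9
```

```bash
python3 -m inch '[0,0,0,0,0,0,255, 0,0,0,0,0,0,255, 0,0,0,0,0,0,255, 0,0,0,0,0,0,255, 0,0,0,0,0,0,255, 0,0,0,0,0,0,255]'
python3 -m inch '[0,0,0.01,0,0,0,255, 0,0,0.02,0,0,0,255, 0,0,0.04,0,0,0,255, 0,0,0.045,0,0,0,255, 0,0,0.045,0,0,0,255, 0,0,0.025,0,0,0,255, 0.02,0.03,0.005,0,0,0,255, 0.022,0.04,0,0,0,0,255, 0.022,0.04,0,0,0,8,255, 0.022,0.04,0,0,0,0,255]'
python3 -m inch '[0.022,0.04,0,0,0,0,255, 0.022,0.04,0,0,0,0,255, 0.015,0.04,0,0,0,0,255, 0.008,0.025,0,0,0,0,255, 0,0.012,0,0,0,0,255, 0,0.003,0,0,0,0,255, 0,0,0,0,0,0,255, 0,0,0,0,0,0,255]'
python3 wr.py w13; python3 rimw.py w13
```

```text
time: 36.55
tool_pos: [499.5, -358.3, 3.5]
tcp_rot: [-180.0, 0.0, 171.8]
ft_force: [0.4, -0.9, 2.6]
finger_gap: 7.6
time: 37.55
tool_pos: [585.8, -206.6, 194.0]
tcp_rot: [-180.0, 0.0, -179.9]
ft_force: [0.7, 0.4, -0.3]
finger_gap: 8.3
time: 38.35
tool_pos: [652.0, -49.6, 193.4]
tcp_rot: [-180.0, -0.0, 179.8]
ft_force: [0.2, 0.6, -0.5]
finger_gap: 8.0
38.35 [652.00670824 -49.62918005 193.44149267] [-1.79972533e+02 -4.86222018e-03  1.79752341e+02] 8.009433974746308
p1 2129 [536.9  56.8] zrim 115.1462810211254 tool - beaker [ 115.1 -106.4]
p2 2185 [547.  -51.7] zrim 115.36848587349951 tool - beaker [105.   2.]
p4 1842 [653.5 -47.4] zrim 115.25513258077657 tool - beaker [-1.5 -2.2]
```

```bash
python3 -m inch '[0.0015,0.002,-0.03,0,0,0,255, 0,0,-0.04,0,0,0,255, 0,0,-0.03,0,0,0,255, 0,0,-0.016,0,0,0,255, 0,0,0,0,0,0,255, 0,0,0,0,0,0,255]'
python3 -m inch '[0,0,0,0,0,0,210, 0,0,0,0,0,0,210, 0,0,0,0,0,0,210, 0,0,0,0,0,0,210]'
python3 -m inch '[0,0,0.01,0,0,0,210, 0,0,0.03,0,0,0,210, 0,0,0.04,0,0,0,210, 0,0,0.045,0,0,0,210, -0.02,0.02,0,0,0,0,0, -0.03,0.025,0,0,0,0,0, -0.03,0.03,0,0,0,0,0, -0.025,0.02,0,0,0,0,0, -0.01,0.01,0,0,0,0,0, -0.001,0.002,0,0,0,0,0]'
python3 -m inch '[0,0,0,0,0,0,0, 0,0,0,0,0,0,0]'
python3 wr.py w14; python3 rimw.py w14;python3 top.py f
python3 - <<'E'
from h import *
W=np.load('w_w14_W.npy');D=np.load('w_w14.npz')
E
```

```text
time: 39.0
tool_pos: [654.5, -46.8, 78.6]
tcp_rot: [-180.0, 0.1, 179.8]
ft_force: [0.5, 0.4, -0.1]
finger_gap: 8.5
time: 39.4
tool_pos: [654.3, -46.2, 78.1]
tcp_rot: [-180.0, 0.1, 179.8]
ft_force: [1.2, -0.4, 0.9]
finger_gap: 15.3
time: 40.4
tool_pos: [537.4, 61.9, 203.3]
tcp_rot: [180.0, 0.1, 179.9]
ft_force: [0.1, 0.0, 0.3]
finger_gap: 85.4
time: 40.6
tool_pos: [538.8, 60.1, 202.6]
tcp_rot: [-180.0, 0.0, 179.8]
ft_force: [-0.5, 0.1, 0.0]
finger_gap: 85.4
40.6 [538.82303229  60.06317358 202.58609222] [-1.79981193e+02  4.08035302e-02  1.79792269e+02] 85.41236676738555
p1 1964 [535.6  57.8] zrim 115.2749959913191 tool - beaker [3.2 2.3]
p2 1837 [545.9 -50.9] zrim 115.33465984187688 tool - beaker [ -7.  110.9]
p4 371 [652.7 -47.7] zrim 115.21098136272303 tool - beaker [-113.9  107.7]
p1 68 [533.9  58. ] off [-3.1 -1. ] rms 1.5
p2 73 [543.4 -50.1] off [ 1.4 -0.1] rms 1.1
p4 71 [650.3 -45.9] off [-1.7 -0.9] rms 1.1
[538.59301749  60.02162166 202.21645339]
```

View pics/w14.png

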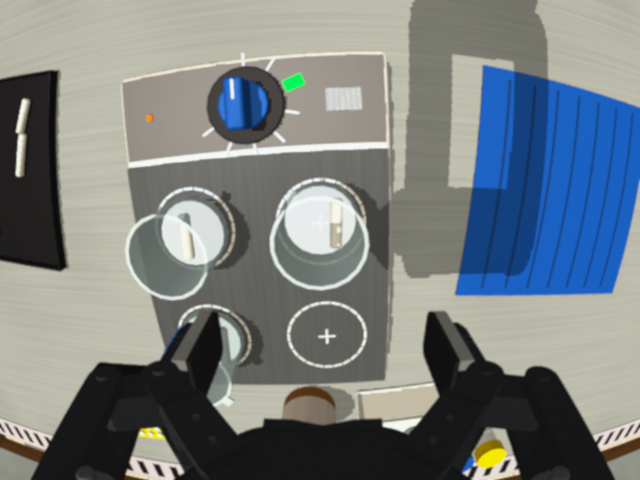

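p1's beaker is 3–4 mm toward the strip (foot centre (320,218), cross (320,223)). I'll re-grip it and shift it back.

```bash
python3 -m inch '[-0.003,-0.002,-0.03,0,0,0,0, 0,0,-0.04,0,0,0,0, 0,0,-0.03,0,0,0,0, 0,0,-0.015,0,0,0,0, 0,0,-0.004,0,0,0,0, 0,0,0,0,0,0,0, 0,0,0,0,0,0,0]' 25
python3 -m inch '[0,0,0,0,0,0,255, 0,0,0,0,0,0,255, 0,0,0,0,0,0,255, 0,0,0,0,0,0,255, 0,0,0,0,0,0,255, 0,0,0,0,0,0,255, 0,0,0,0,0,0,255]'
python3 -m inch '[0,0,0.004,0,0,0,255, 0.0035,0.001,0,0,0,0,255, 0,0,0,0,0,0,255, 0,0,-0.003,0,0,0,255, 0,0,0,0,0,0,255]'
```

```text
time: 41.4
tool_pos: [536.4, 58.8, 85.2]
tcp_rot: [180.0, 0.2, 179.8]
ft_force: [-0.1, -0.1, -0.4]
finger_gap: 85.5
time: 42.1
tool_pos: [536.3, 58.9, 85.4]
tcp_rot: [-180.0, 0.2, 179.8]
ft_force: [-0.4, -0.0, 4.6]
finger_gap: 65.4
time: 42.6
tool_pos: [538.9, 60.0, 85.3]
tcp_rot: [180.0, 0.1, 179.8]
ft_force: [-3.2, 0.4, 9.0]
finger_gap: 65.6
```

```bash
python3 -m inch '[0,0,0,0,0,0,100, 0,0,0,0,0,0,60, 0,0,0,0,0,0,0, 0,0,0,0,0,0,0, 0,0,0,0,0,0,0, 0,0,0.01,0,0,0,0, 0,0,0.035,0,0,0,0, 0,0,0.045,0,0,0,0, 0,0,0.025,0,0,0,0, -0.02,-0.01,0,0,0,0,150]'
python3 -m inch '[-0.03,-0.02,0,0,0,2.6,150, -0.03,-0.02,0,0,0,0,150, -0.016,-0.01,0,0,0,0,150, 0,0,0,0,0,0,150, 0,0,0,0,0,0,150, 0,0,0,0,0,0,150]'
python3 wr.py w15; python3 top.py g
python3 - <<'E'
from h import *
W=np.load('w_w15_W.npy'); q=W.reshape(-1,3); q=q[np.isfinite(q[:,0])]
k=q[(np.hypot(q[:,0]-443,q[:,1])<40)&(q[:,2]>84)&(q[:,2]<96)]
R=cv2.minAreaRect(k[:,:2].astype(np.float32)); print('knob',len(k),R,np.median(k[:,2]))
# bars in beakers: heights from top depth
W=np.load('t_g_W.npy'); p=np.load('t_g_p.npy')
cv2.imwrite('pics/c4.png',np.hstack([cv2.resize(p[185:320,305:415,::-1],(330,405),interpolation=3),cv2.resize(cv2.imread('pics/w15.png'),(470,352))[np.minimum(np.arange(405),351)]]))
E
```

```text
time: 43.6
tool_pos: [522.3, 50.3, 205.7]
tcp_rot: [180.0, 0.6, 179.9]
ft_force: [0.7, -0.6, 0.7]
finger_gap: 73.1
time: 44.2
tool_pos: [443.1, 0.1, 199.8]
tcp_rot: [180.0, 0.1, -177.6]
ft_force: [0.5, -0.6, -0.8]
finger_gap: 35.1
44.2 [4.43091544e+02 1.42095141e-01 1.99762118e+02] [ 1.79995470e+02  5.08262444e-02 -1.77555811e+02] 35.09048130326626
p1 88 [535.3  59.6] off [-1.7  0.6] rms 1.0
p2 79 [542.2 -50.9] off [ 0.2 -0.9] rms 1.1
p4 150 [650.7 -46.5] off [-1.3 -1.5] rms 1.4
[4.42938039e+02 2.44529553e-01 1.99411611e+02]
knob 949 ((441.6332092285156, -0.9670963287353516), (37.66934585571289, 13.209898948669434), 2.717364549636841) 89.04368627161277
```

View pics/c4.png

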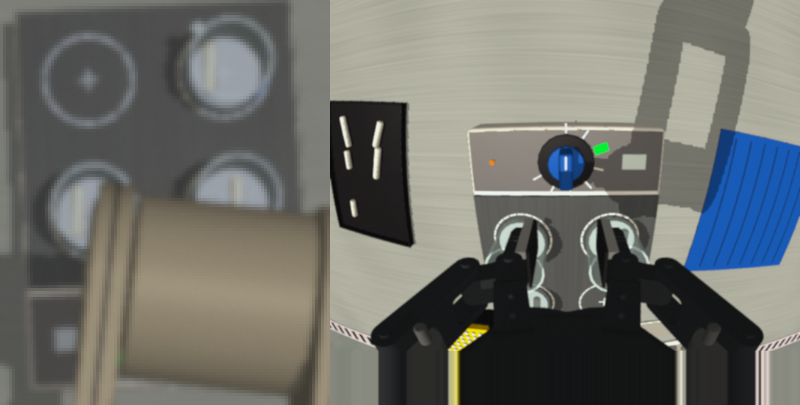

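All three beakers are within 2 mm of centre and each holds a bar, with the knob bar at (441.6,-1.0), 2.7°. Gripping the knob.

```bash
python3 -m inch '[-0.0015,-0.001,-0.03,0,0,0,150, 0,0,-0.045,0,0,0,150, 0,0,-0.035,0,0,0,150, 0,0,-0.018,0,0,0,150, 0,0,-0.004,0,0,0,150, 0,0,0,0,0,0,150, 0,0,0,0,0,0,150]' 30
python3 -m inch '[0,0,0,0,0,0,255, 0,0,0,0,0,0,255, 0,0,0,0,0,0,255, 0,0,0,0,0,0,255, 0,0,0,0,0,0,255]'
```

```text
time: 45.0
tool_pos: [442.1, -1.1, 68.7]
tcp_rot: [-180.0, 0.1, -177.5]
ft_force: [0.8, 0.3, 0.3]
finger_gap: 35.3
time: 45.5
tool_pos: [442.2, -1.1, 68.9]
tcp_rot: [-180.0, 0.2, -177.6]
ft_force: [-0.6, 1.8, 6.8]
finger_gap: 13.4
```

```bash
python3 -m inch '[0,0,0,0,0,-7.6,255, 0,0,0,0,0,-7.6,255, 0,0,0,0,0,-7.6,255, 0,0,0,0,0,-7.6,255, 0,0,0,0,0,-7.6,255, 0,0,0,0,0,-7.6,255, 0,0,0,0,0,-7.6,255, 0,0,0,0,0,-7.6,255, 0,0,0,0,0,-7.6,255, 0,0,0,0,0,0,255]'
python3 -m inch '[0,0,0,0,0,0,255, 0,0,0,0,0,0,255]'
```

```text
time: 46.5
tool_pos: [441.9, -1.5, 68.9]
tcp_rot: [179.9, 0.1, 113.8]
ft_force: [-2.4, -1.1, 7.9]
finger_gap: 13.7
time: 46.7
tool_pos: [441.9, -1.5, 68.9]
tcp_rot: [179.9, 0.1, 114.0]
ft_force: [-2.9, -0.6, 8.0]
finger_gap: 13.6
```

```bash
python3 -m inch '[0,0,0,0,0,0,200, 0,0,0,0,0,0,150, 0,0,0,0,0,0,150, 0,0,0,0,0,0,150, 0,0,0.01,0,0,0,150, 0,0,0.03,0,0,0,150, 0,0,0.045,0,0,0,150, 0,0,0.045,0,0,0,150, 0,0,0.02,0,0,0,150, 0,0,0,0,0,0,150]'
python3 -m inch '[0,0,0,0,0,0,150, 0,0,0,0,0,0,150]'
python3 wr.py w16
python3 -m inch '[0,0.03,0,0,0,0,150, 0,0.045,0,0,0,0,150, 0,0.045,0,0,0,0,150, 0,0.045,0,0,0,0,150, 0,0.045,0,0,0,0,150, 0,0.045,0,0,0,0,150, 0,0.045,0,0,0,0,150, 0,0.03,0,0,0,0,150, 0,0,0,0,0,0,150, 0,0,0,0,0,0,150]'
python3 top.py z
python3 - <<'E'
from h import *
W=np.load('w_w16_W.npy'); q=W.reshape(-1,3); q=q[np.isfinite(q[:,0])]
k=q[(np.hypot(q[:,0]-442,q[:,1]+1)<35)&(q[:,2]>84)&(q[:,2]<96)]
print('knob',len(k),cv2.minAreaRect(k[:,:2].astype(np.float32)))
W=np.load('t_z_W.npy'); p=np.load('t_z_p.npy'); g=cv2.cvtColor(p,cv2.COLOR_RGB2GRAY); s,d=r.snapshot('scene'); Ws=cloud('scene',d)
for nm,c in(('p1',(536,59)),('p2',(542,-51)),('p4',(651,-46))):
  for A,im in((W,'top'),(Ws,'scene')):
    q=A.reshape(-1,3); k=q[np.hypot(q[:,0]-c[0],q[:,1]-c[1])<24]; print(nm,im,'z pct',np.round(np.percentile(k[:,2],[2,25,50,75,98]),1))
k=W.reshape(-1,3); k=k[(np.hypot(k[:,0]-440,k[:,1])<35)&(k[:,2]>84)&(k[:,2]<96)]; print('knob top',cv2.minAreaRect(k[:,:2].astype(np.float32)))
cv2.imwrite('pics/c5.png',np.hstack([cv2.resize(p[185:320,305:415,::-1],(330,405),interpolation=3),cv2.resize(cv2.imread('pics/w16.png'),(470,352))[np.minimum(np.arange(405),351)]]))
E
```

```text
time: 47.7
tool_pos: [443.2, -1.4, 222.4]
tcp_rot: [179.6, 0.2, 114.0]
ft_force: [0.8, -1.2, 0.1]
finger_gap: 35.1
time: 47.9
tool_pos: [440.0, -1.1, 215.9]
tcp_rot: [-179.9, -0.1, 114.0]
ft_force: [-0.7, 0.1, -1.0]
finger_gap: 35.5
47.9 [440.00212892  -1.05437901 215.90179442] [-1.79883401e+02 -7.05475969e-02  1.14031896e+02] 35.541786307993966
time: 48.95
tool_pos: [439.9, 328.9, 215.5]
tcp_rot: [-179.8, 0.0, 114.1]
ft_force: [-0.7, -0.1, 0.2]
finger_gap: 35.3
p1 140 [535.6  60.2] off [-1.4  1.2] rms 1.3
p2 142 [522.6 -42.9] off [-19.4   7.1] rms 1.3
p4 152 [650.7 -46.6] off [-1.3 -1.6] rms 1.5
[440.22904869 328.19383359 215.83112696]
knob 862 ((442.0072937011719, -1.0405597686767578), (13.226390838623047, 38.90677261352539), 24.398530960083008)
p1 top z pct [48.7 52.3 54.3 57.6 66.2]
p1 scene z pct [ 78.   88.3  94.8 104.9 114.8]
p2 top z pct [ 48.6  53.8  58.1  80.1 116.8]
p2 scene z pct [ 48.9  65.7  82.4 100.7 114.6]
p4 top z pct [47.5 52.3 54.5 58.5 66. ]
p4 scene z pct [-757.4 -751.5 -748.4   77.2  110. ]
knob top ((439.0824890136719, -0.4723548889160156), (13.766214370727539, 36.69826126098633), 24.234630584716797)
```

View pics/c5.png

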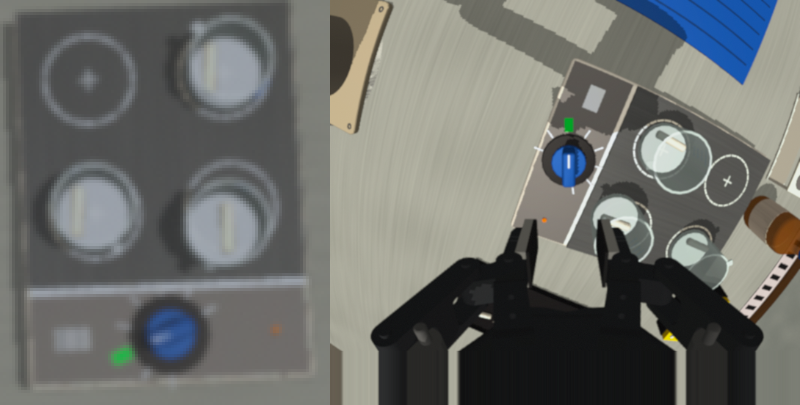

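The knob is at the green mark, but p2's beaker was knocked about 20 mm off after my 44.2 s check: top crop (222,232) against ring (235,200). I can't tell whether that came before or after the turn. I'll therefore turn the knob back to off, re-centre the beaker and turn it up again.

```bash
python3 -m inch '[0,-0.03,0,0,0,0,150, 0,-0.045,0,0,0,0,150, 0,-0.045,0,0,0,0,150, 0,-0.045,0,0,0,0,150, 0,-0.045,0,0,0,0,150, 0,-0.045,0,0,0,0,150, 0,-0.045,0,0,0,0,150, 0.002,-0.03,0,0,0,0,150, 0,0,0,0,0,0,150, 0,0,0,0,0,0,150]'
python3 -m inch '[0,0,-0.03,0,0,0,150, 0,0,-0.045,0,0,0,150, 0,0,-0.04,0,0,0,150, 0,0,-0.02,0,0,0,150, 0,0,0,0,0,0,150, 0,0,0,0,0,0,150]' 30
```

```text
time: 50.05
tool_pos: [442.5, -2.3, 217.2]
tcp_rot: [180.0, -0.0, 113.8]
ft_force: [0.6, -0.3, -0.3]
finger_gap: 34.9
time: 50.65
tool_pos: [442.8, -0.4, 82.7]
tcp_rot: [-180.0, -0.0, 114.1]
ft_force: [0.1, 0.0, 1.1]
finger_gap: 35.5
```

```bash
python3 -m inch '[-0.0005,-0.0005,-0.012,0,0,0,150, 0,0,0,0,0,0,150, 0,0,0,0,0,0,255, 0,0,0,0,0,0,255, 0,0,0,0,0,0,255, 0,0,0,0,0,0,255, 0,0,0,0,0,0,255]'
python3 -m inch '[0,0,0,0,0,7.6,255, 0,0,0,0,0,7.6,255, 0,0,0,0,0,7.6,255, 0,0,0,0,0,7.6,255, 0,0,0,0,0,7.6,255, 0,0,0,0,0,7.6,255, 0,0,0,0,0,7.6,255, 0,0,0,0,0,7.6,255, 0,0,0,0,0,7.8,255, 0,0,0,0,0,0,255]'
python3 -m inch '[0,0,0,0,0,0,255, 0,0,0,0,0,0,200, 0,0,0,0,0,0,150, 0,0,0,0,0,0,150, 0,0,0,0,0,0,150]'
python3 -m inch '[0,0,0.02,0,0,0,150, 0,0,0.045,0,0,0,150, 0,0,0.045,0,0,0,0, 0,0,0.025,0,0,0,0, 0.02,-0.01,0,0,0,-2.6,0, 0.03,-0.015,0,0,0,0,0, 0.03,-0.016,0,0,0,0,0, 0.002,0,0,0,0,0,0, 0,0,0,0,0,0,0, 0,0,0,0,0,0,0]'
python3 wr.py w17
python3 - <<'E'
import sys; from mw import *
W=np.load('w_w17_W.npy'); q=W.reshape(-1,3); q=q[np.isfinite(q[:,0])]
c0=(525,-44)
k=q[(np.hypot(q[:,0]-c0[0],q[:,1]-c0[1])<45)&(q[:,2]>107)&(q[:,2]<122)]; c=fitc(k,32); print(len(k),c,np.std(np.hypot(*(k[:,:2]-c).T)),'tool-bk',np.load('w_w17.npz')['pos'][:2]-c)
k=q[(np.hypot(q[:,0]-442,q[:,1]+1)<35)&(q[:,2]>84)&(q[:,2]<96)]
print('knob',len(k),cv2.minAreaRect(k[:,:2].astype(np.float32)))
E
```

```text
time: 51.35
tool_pos: [442.3, -1.9, 71.0]
tcp_rot: [-180.0, 0.0, 114.0]
ft_force: [-5.4, -1.2, 5.8]
finger_gap: 13.2
time: 52.35
tool_pos: [442.7, -1.0, 71.0]
tcp_rot: [179.9, 0.0, -177.3]
ft_force: [-2.5, 5.0, 5.7]
finger_gap: 13.4
time: 52.85
tool_pos: [442.4, -1.8, 70.3]
tcp_rot: [-180.0, 0.0, -177.4]
ft_force: [-0.5, -1.0, -0.4]
finger_gap: 35.3
time: 53.85
tool_pos: [523.7, -42.4, 205.0]
tcp_rot: [180.0, -0.1, -180.0]
ft_force: [-1.1, -0.1, -0.9]
finger_gap: 85.6
53.85 [523.73274966 -42.35765327 205.01927595] [ 1.79986588e+02 -5.12046823e-02 -1.79974921e+02] 85.60905570492592
1907 [524.92215603 -43.35199901] 1.6086202966461889 tool-bk [-1.18940637  0.99434574]
knob 1064 ((442.10272216796875, -0.9769020080566406), (37.6567268371582, 14.75439453125), 2.400047540664673)
```

View pics/w17.png

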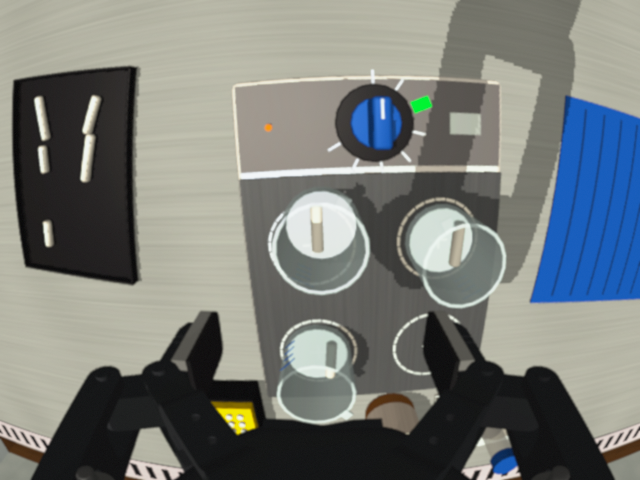

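Knob is back at off (pointer straight away from the plate). Now moving p2's beaker back.

```bash
python3 -m inch '[0.001,-0.001,-0.03,0,0,0,0, 0,0,-0.04,0,0,0,0, 0,0,-0.03,0,0,0,0, 0,0,-0.017,0,0,0,0, 0,0,-0.004,0,0,0,0, 0,0,0,0,0,0,0, 0,0,0,0,0,0,0]' 25
python3 -m inch '[0,0,0,0,0,0,255, 0,0,0,0,0,0,255, 0,0,0,0,0,0,255, 0,0,0,0,0,0,255, 0,0,0,0,0,0,255, 0,0,0,0,0,0,255, 0,0,0,0,0,0,255]'
python3 -m inch '[0,0,0.006,0,0,0,255, 0.0100,-0.004,0,0,0,0,255, 0.0100,-0.004,0,0,0,0,255, 0,0,0,0,0,0,255, 0,0,-0.004,0,0,0,255, 0,0,0,0,0,0,255, 0,0,0,0,0,0,255]'
```

```text
time: 54.6
tool_pos: [526.3, -43.7, 86.0]
tcp_rot: [-180.0, 0.1, -180.0]
ft_force: [1.1, -0.7, 1.2]
finger_gap: 85.7
time: 55.3
tool_pos: [526.6, -43.8, 86.2]
tcp_rot: [-180.0, 0.2, -180.0]
ft_force: [-2.4, 0.7, 7.2]
finger_gap: 64.9
time: 56.0
tool_pos: [545.3, -51.7, 86.0]
tcp_rot: [-180.0, -0.0, -180.0]
ft_force: [-0.0, -0.2, 0.4]
finger_gap: 65.0
```

```bash
python3 -m inch '[0,0,-0.0015,0,0,0,255, 0,0,0,0,0,0,255, 0,0,0,0,0,0,100, 0,0,0,0,0,0,60, 0,0,0,0,0,0,0, 0,0,0,0,0,0,0, 0,0,0,0,0,0,0, 0,0,0.01,0,0,0,0, 0,0,0.035,0,0,0,0, 0,0,0.045,0,0,0,0]'
python3 -m inch '[0,0,0.025,0,0,0,0, -0.02,0.01,0,0,0,2.6,150, -0.03,0.02,0,0,0,0,150, -0.03,0.02,0,0,0,0,150, -0.023,0.0005,0,0,0,0,150, 0,0,0,0,0,0,150, 0,0,0,0,0,0,150]'
python3 wr.py w18; python3 top.py h
python3 - <<'E'
from h import *
W=np.load('w_w18_W.npy'); q=W.reshape(-1,3); q=q[np.isfinite(q[:,0])]
k=q[(np.hypot(q[:,0]-442,q[:,1]+1)<35)&(q[:,2]>84)&(q[:,2]<96)]
print('knob',len(k),cv2.minAreaRect(k[:,:2].astype(np.float32)))
E
```

```text
time: 57.0
tool_pos: [543.4, -51.3, 173.7]
tcp_rot: [179.9, -0.3, -180.0]
ft_force: [1.1, -0.6, 0.6]
finger_gap: 85.7
time: 57.7
tool_pos: [442.7, -1.1, 200.7]
tcp_rot: [-180.0, 0.1, -177.4]
ft_force: [0.0, -0.6, 0.4]
finger_gap: 35.0
57.7 [442.71165525  -1.12747144 200.6824879 ] [-1.79982977e+02  1.07407125e-01 -1.77358115e+02] 34.97240575647927
p1 84 [535.3  59.5] off [-1.7  0.5] rms 1.1
p2 77 [540.9 -50.7] off [-1.1 -0.7] rms 1.1
p4 155 [650.5 -46.7] off [-1.5 -1.7] rms 1.4
[443.17090329  -1.37190551 200.40721315]
knob 967 ((441.78021240234375, -1.0844974517822266), (38.134490966796875, 13.803668022155762), 2.996840715408325)
```

All beakers are centred within 2 mm and the knob is off. Turning it to 1.2 rad again.

```bash
python3 -m inch '[-0.001,0,-0.03,0,0,0,150, 0,0,-0.045,0,0,0,150, 0,0,-0.035,0,0,0,150, 0,0,-0.018,0,0,0,150, 0,0,-0.004,0,0,0,150, 0,0,0,0,0,0,150, 0,0,0,0,0,0,150]' 30
python3 -m inch '[0,0,0,0,0,0,255, 0,0,0,0,0,0,255, 0,0,0,0,0,0,255, 0,0,0,0,0,0,255, 0,0,0,0,0,0,255]'
python3 -m inch '[0,0,0,0,0,-7.6,255, 0,0,0,0,0,-7.6,255, 0,0,0,0,0,-7.6,255, 0,0,0,0,0,-7.6,255, 0,0,0,0,0,-7.6,255, 0,0,0,0,0,-7.6,255, 0,0,0,0,0,-7.6,255, 0,0,0,0,0,-7.6,255, 0,0,0,0,0,-7.8,255, 0,0,0,0,0,0,255]'
python3 -m inch '[0,0,0,0,0,0,255, 0,0,0,0,0,0,200, 0,0,0,0,0,0,150, 0,0,0,0,0,0,150, 0,0,0,0,0,0,150]'
python3 -m inch '[0,0,0.01,0,0,0,150, 0,0,0.03,0,0,0,150, 0,0,0.045,0,0,0,150, 0,0,0.045,0,0,0,150, 0,0,0.02,0,0,0,150, 0,0.03,0,0,0,0,150, 0,0.045,0,0,0,0,150, 0,0.045,0,0,0,0,150, 0,0.045,0,0,0,0,150, 0,0.045,0,0,0,0,150]'
python3 -m inch '[0,0.045,0,0,0,0,150, 0,0.045,0,0,0,0,150, 0,0.03,0,0,0,0,150, 0,0,0,0,0,0,150, 0,0,0,0,0,0,150]'
python3 top.py y
python3 - <<'E'
from h import *
W=np.load('t_y_W.npy'); p=np.load('t_y_p.npy')
k=W.reshape(-1,3); k=k[(np.hypot(k[:,0]-440,k[:,1])<35)&(k[:,2]>84)&(k[:,2]<96)]; print('knob top',cv2.minAreaRect(k[:,:2].astype(np.float32)))
cv2.imwrite('pics/c6.png',cv2.resize(p[130:340,160:535,::-1],(800,448),interpolation=3))
E
```

```text
time: 58.5
tool_pos: [442.7, -1.4, 69.2]
tcp_rot: [-180.0, 0.1, -177.4]
ft_force: [-1.2, -0.1, -0.4]
finger_gap: 35.1
time: 59.0
tool_pos: [442.7, -1.1, 69.4]
tcp_rot: [-180.0, 0.2, -177.4]
ft_force: [-1.0, 1.0, 5.7]
finger_gap: 13.3
time: 60.0
tool_pos: [442.1, -1.9, 69.3]
tcp_rot: [180.0, 0.1, 113.8]
ft_force: [-4.4, -3.3, 9.8]
finger_gap: 13.2
time: 60.5
tool_pos: [441.3, -1.1, 67.7]
tcp_rot: [-180.0, -0.0, 114.0]
ft_force: [0.1, -0.1, -0.4]
finger_gap: 35.1
time: 61.5
tool_pos: [441.2, 210.7, 218.8]
tcp_rot: [179.9, 0.0, 114.0]
ft_force: [0.9, 0.3, 0.1]
finger_gap: 34.9
time: 62.0
tool_pos: [441.0, 329.3, 218.1]
tcp_rot: [-180.0, 0.0, 114.1]
ft_force: [-0.6, -0.6, 0.1]
finger_gap: 35.0
p1 139 [535.6  60.3] off [-1.4  1.3] rms 1.4
p2 144 [541.5 -50.6] off [-0.5 -0.6] rms 1.3
p4 156 [650.6 -46.6] off [-1.4 -1.6] rms 1.4
[441.27200288 328.58346751 218.06667868]
knob top ((439.07666015625, -0.3999767303466797), (13.837352752685547, 36.57763671875), 24.25587272644043)
```

View pics/c6.png

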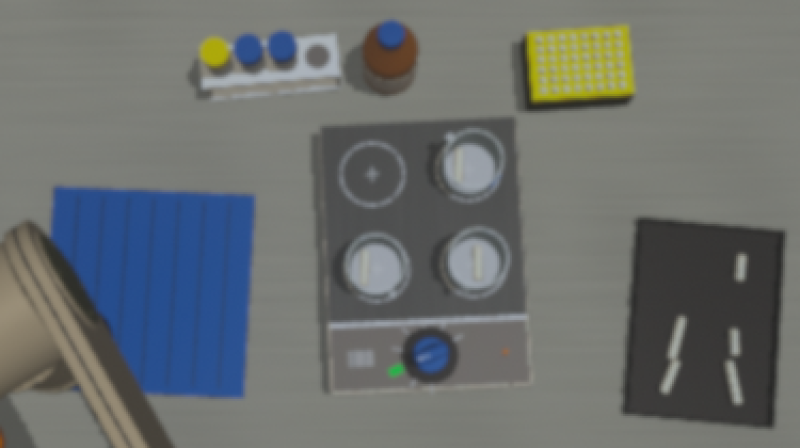

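```bash
python3 -c "
from bench import r
print(r.hand_in(), r.sense()['time'])"
```

```text
the job is handed in; nothing more can be done
the job is handed in; nothing more can be done
```

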